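# Lock the slide-drying arm with its thumbscrew and hang up the slide baskets

### The arm

A 6-joint arm with a two-finger parallel gripper is mounted at the origin on the work surface. World frame = base frame: x ahead of the robot, y to its left, z up, the work surface at z = 0. Lengths are in m, angles in rad, forces in N, time in s.
With the tool pointing down it reaches from about 0.375 to 0.9 m from the base axis. Payload 3.1 kg.
Tool frame: the origin (TCP) lies on the centre line of the jaws, within the pads' length; the fingertips stand robot.tip_reach ahead of it and the grasp point (between the pads) lies 8 mm behind it (robot.tip_reach is the distance from the TCP to the fingertips, in m); z points along the fingers, y is the line along which they close (so a half turn about z gives the same grasp; the last joint's range is limited). The gripper opens to 87 mm and grips with 3 to 60 N. Pads are 19 mm wide; open, the fingers measure 117 mm over their backs; the gripper's body (75 mm by 190 mm) begins 51 mm behind the grasp point.
Start: joints at [-1.405, 0.527, 1.433, -0, 1.181, -0.178], TCP at [0.211, -0.588, 0.234] pointing down, gripper open.
Joint ranges: [-3.08, 3.08], [-0.75, 2.2], [0.22, 2.44], [-1.43, 4.57], [0, 2.65], [-2.85, 2.85]. Speed limits (rad/s): [2.79, 2.79, 3.14, 3.14, 3.14, 3.14].

### API

Orientations are given as a unit quaternion [x, y, z, w].
In Python, from rig import robot gives the robot as it stands.
- The arm moves only by the tool jog_arm, never from a script. Its argument "motion" is one flat list of numbers, 7 for each row, row after row: the shift along the tool's x, y, z scaled (see below), then the turn, a rotation vector about the tool's x, y, z scaled (see below), then the gripper's target within -1 to 1 (shut at 1, half-way at 0, fully open at -1). In form: [x, y, z, rx, ry, rz, hand, x, y, z, rx, ry, rz, hand, ...]. A call has 1 to 12 rows; each row shifts and turns the commanded pose from where the row before left it, along the tool's axes as they then stand; what a row does not reach is not made up. The controller multiplies each number of a shift by 4 cm and each number of a turn by 4 degrees. A row lasts 1/8 s, in which the tool goes at most 62.5 mm and 10.7 degrees, less where a joint would pass 70% of its speed; a pose out of reach is approached as far as the arm can. A call with a number of a shift or a turn outside -1 to 1 is refused whole. A call with a gripper value outside its range is refused whole. The fingers move at their own pace and stop on an object; "grip_force" is the grip in N (left out, the last holds). Time passes only in rows, so rows that do not move let the fingers close. It gives the time, the measured TCP pose, the force, the opening and the grip force at its end, in the units of the state.
- robot.get_obs(): the state, without advancing time (a new reading comes with each control period).
- robot.camera(name): name is "side" or "top" or "wrist"; returns the picture (400x640x3 uint8, blue, green, red); there is no depth.
- robot.calibration(name): a dict with "fx", "fy", "cx", "cy" (pixels), "R" (3x3) and "t" (3): a world point X has camera coordinates R X + t; the wrist camera has in their place "T_tool_cam" (4x4, takes a point from camera to tool coordinates, whose origin is the TCP and whose axes are the flange's). Camera axes: x right, y down, z forward; pixel columns grow to the right and rows downward; lengths in m; the calibration is good to about 2 mm. A picture is of the moment at which its call begins: read the wrist's pose just before it. calibration takes no time and is no camera call.
- robot.hand_in(): hands the job in; it is judged then, once.
The state is a dict: "time": time; "q": joint angles; "joint_velocities": joint speeds; "joint_torque": joint torques, N m; "position": TCP position; "tool_rot": TCP orientation; "ft_force": force on the tool from outside, world axes, zero at the start; "moment": the same for the moment, N m; "grip_width": finger opening in m; "grip_force": force on a finger pad.
Only numpy, scipy, OpenCV 4.12 (cv2) and the standard library are available. Lean on these libraries where they do the work, as an engineer would, in place of code of your own. Each camera call takes 0.05 s, during which the arm holds its last target. There are 200 camera calls.

### The job

The swing arm of the slide-drying stand is folded aside: swing it by its upright grey handle until the hole in the arm lies over the hole in the stand's plate, let go, take the thumbscrew from its white parking block and put it down through both holes until its head sits flat on the arm. Only when the arm is locked in this way, hang every slide basket there is (standing on the bench, or left hanging on the drip stand, from whose hook it must be lifted) by its handle on the arm's hooks, one to a hook, all hanging freely and still at the end. Leave everything else on the bench where it is.

Things in the scene. Friction and masses are not known exactly. Their poses are not given: they have to be found in the camera images.
- stand: fixed drying stand: 130 mm square dark base (centred 20 mm to +x and +y of the origin), round post 32 mm across on which the swing arm turns. Origin at the bench on the upright hinge axis, z up. With the arm lined up, the arm runs along the stand's -y and its hooks point to the stand's -x.
- boom (a joint): angle of the aluminium swing arm about the upright hinge axis, rad: 0 = holes lined up, positive = arm's free end swung towards the stand's +x; travel -0.35 to 0.9 with no stop at 0. Light friction (1 N at the handle) holds it. The arm is 520 mm long; the bar beyond the hole is 14 mm wide, its top 178 mm above the bench. Screw in: locked to within 0.04 rad of play.
- plate_hole (a point): centre of the mouth of the 11 mm hole through the stand's fixed plate (8 mm thick, top 158 mm above the bench), 80 mm from the hinge axis along the stand's -y.
- boom_hole (a point): centre of the mouth of the 11 mm hole through the arm (arm 8 mm thick here, its top at 168 mm height), 80 mm from the hinge axis. The axes are the arm's: the arm runs along its -y, hooks point to its -x.
- boom_handle (a point): centre of the top of the arm's handle, an upright grey round stub 16 mm across, 46 mm tall from the arm's top (178 to 224 mm height), 140 mm from the hinge axis along the arm's -y, i.e. 60 mm beyond the hole.
- screw: thumbscrew: round brass knurled head 20 mm across and 36 mm high, below it a brass shank 8 mm across and 32 mm long with a tapered tip. Smooth: pushed straight down, not turned. 40 g. Origin at the centre of the underside of the head, z along the axis to the head's top. Starts upright in the parking block, head resting on it.
- parking: fixed white parking block 50 x 50 x 40 mm high, with a 14 mm through hole in which the thumbscrew stands. Origin at the centre of the underside.
- drip_hook1 (a point): on the fixed drip stand (dark foot, thin post, 116 mm crossbar at 162 to 178 mm height): where a basket hangs on its +y hook (the two are 90 mm apart): top face of the hook, 176 mm above the bench, 27 mm out from its root. Flat blade 24 mm wide, 6 mm thick, 55 mm long, pointing to the point's -x, with an upturned tip 6 mm thick that rises 12 mm above the top face.
- drip_hook2 (a point): on the fixed drip stand (dark foot, thin post, 116 mm crossbar at 162 to 178 mm height): where a basket hangs on its -y hook (the two are 90 mm apart): top face of the hook, 176 mm above the bench, 27 mm out from its root. Flat blade 24 mm wide, 6 mm thick, 55 mm long, pointing to the point's -x, with an upturned tip 6 mm thick that rises 12 mm above the top face.
- hook1 (a point): hook 1 of 4 on the arm, 205 mm from the hinge axis: middle of the top face of the hook, 176 mm above the bench, 27 mm out from the bar's face. Flat blade 24 mm wide, 6 mm thick, 55 mm long, pointing to the point's -x (the arm's), with an upturned tip 6 mm thick rising 12 mm above the top face. A basket hangs with its crossbar across the blade, between bar and tip.
- hook2 (a point): hook 2 of 4 on the arm, 295 mm from the hinge axis: middle of the top face of the hook, 176 mm above the bench, 27 mm out from the bar's face. Flat blade 24 mm wide, 6 mm thick, 55 mm long, pointing to the point's -x (the arm's), with an upturned tip 6 mm thick rising 12 mm above the top face. A basket hangs with its crossbar across the blade, between bar and tip.
- hook3 (a point): hook 3 of 4 on the arm, 385 mm from the hinge axis: middle of the top face of the hook, 176 mm above the bench, 27 mm out from the bar's face. Flat blade 24 mm wide, 6 mm thick, 55 mm long, pointing to the point's -x (the arm's), with an upturned tip 6 mm thick rising 12 mm above the top face. A basket hangs with its crossbar across the blade, between bar and tip.
- hook4 (a point): hook 4 of 4 on the arm, 475 mm from the hinge axis: middle of the top face of the hook, 176 mm above the bench, 27 mm out from the bar's face. Flat blade 24 mm wide, 6 mm thick, 55 mm long, pointing to the point's -x (the arm's), with an upturned tip 6 mm thick rising 12 mm above the top face. A basket hangs with its crossbar across the blade, between bar and tip.
- basket_a: 150 g steel slide basket, open box 44 (x) x 60 (y) x 36 mm high. Uprights at its y ends (gap 50 mm) carry a flat crossbar along y, 20 mm wide in x, 92 to 98 mm above the underside; mid-crossbar a white grip tab 16 (x) x 12 (y) mm, 98 to 132 mm high, pinched from above along y. Origin: centre of underside, z up; half-turn symmetric. Starts on the bench; may be absent.
- basket_a_bail (a point): centre of the underside of the crossbar of basket a, 92 mm above the basket's underside; this rests on the hook when hung. A knocked hanging basket swings for up to 10 s before it is still.
- basket_b: 150 g steel slide basket, open box 44 (x) x 60 (y) x 36 mm high. Uprights at its y ends (gap 50 mm) carry a flat crossbar along y, 20 mm wide in x, 92 to 98 mm above the underside; mid-crossbar a white grip tab 16 (x) x 12 (y) mm, 98 to 132 mm high, pinched from above along y. Origin: centre of underside, z up; half-turn symmetric. Starts on the bench; may be absent.
- basket_b_bail (a point): centre of the underside of the crossbar of basket b, 92 mm above the basket's underside; this rests on the hook when hung. A knocked hanging basket swings for up to 10 s before it is still.
- basket_c: 150 g steel slide basket, open box 44 (x) x 60 (y) x 36 mm high. Uprights at its y ends (gap 50 mm) carry a flat crossbar along y, 20 mm wide in x, 92 to 98 mm above the underside; mid-crossbar a white grip tab 16 (x) x 12 (y) mm, 98 to 132 mm high, pinched from above along y. Origin: centre of underside, z up; half-turn symmetric. Starts on the drip stand; may be absent.
- basket_c_bail (a point): centre of the underside of the crossbar of basket c, 92 mm above the basket's underside; this rests on the hook when hung. A knocked hanging basket swings for up to 10 s before it is still.
- basket_d: 150 g steel slide basket, open box 44 (x) x 60 (y) x 36 mm high. Uprights at its y ends (gap 50 mm) carry a flat crossbar along y, 20 mm wide in x, 92 to 98 mm above the underside; mid-crossbar a white grip tab 16 (x) x 12 (y) mm, 98 to 132 mm high, pinched from above along y. Origin: centre of underside, z up; half-turn symmetric. Starts on the drip stand; may be absent.
- basket_d_bail (a point): centre of the underside of the crossbar of basket d, 92 mm above the basket's underside; this rests on the hook when hung. A knocked hanging basket swings for up to 10 s before it is still.
- tube_rack: green tube rack 180 x 80 x 45 mm, not part of the job. Origin at the centre of the underside.
- jar: glass jar 60 mm across, 85 mm high, white cap, not part of the job. Origin at the centre of the underside.
- dish: stack of clear culture dishes 60 mm across, 30 mm high, not part of the job. Origin at the centre of the underside.
Mind the look-alikes: they are no part of the job. Of the things that look like the screw, the smaller one is meant. Leave any yellow look-alike of the basket_b alone.

How it is judged:
By the outcome, as a careful person would: the job done as asked, in the order asked, and still so for the second after the job is handed in, with the robot touching nothing.
Of basket_a, basket_b, basket_c, basket_d only 3 to 4 are there at a start; the rules pass over those that are not, and their reading is None.
At some moment in a run one of basket_a, basket_b may be knocked a few centimetres aside while the robot is not near it.
It also fails if it takes over 208 s, if anything falls off the work surface, if the arm or the gripper's body presses on something with over 40 N, if the wrist force passes 120 N, or if a joint passes its speed limit or range.

## Working session

There is one attempt and no reset: what is moved stays moved. The work goes in short steps, Python scripts to look and compute and a tool call to move; the robot and the scene stay as the last step left them, time stands still between calls to the robot, and variables do not carry over. Pictures are saved under pics/ and viewed, at most 14 in all, crops included, and the job is handed in when it is done.

Besides the shell and the picture viewer there is one more tool, called after "Request:" as name(argument=value, ...) on one line, values as JSON. jog_arm: Moves the arm, as the interface text tells. Shifts and turns lie within -1 to 1; 1 stands for 4 cm of shift or 4 degrees of turn. Its arguments: {"type":"object","properties":{"motion":{"type":"array","items":{"type":"number"}},"grip_force":{"type":"number"}},"required":["motion"]}

```bash
ls; mkdir -p pics
python3 - <<'E'
from rig import robot
import cv2,numpy as np
o=robot.get_obs();print(o, robot.tip_reach)
for n in("top","side"):
    cv2.imwrite(f"pics/{n}0.png",robot.camera(n)); print(robot.calibration(n))
cv2.imwrite("pics/wrist0.png",robot.camera("wrist"));print(robot.calibration("wrist"))
E
```

```text
pics
{'time': 0.0, 'q': array([-1.40453745e+00,  5.28464507e-01,  1.43388774e+00,  1.29287868e-06,
        1.18140873e+00, -1.78523602e-01]), 'joint_velocities': array([ 9.19151550e-04,  3.93906019e-04, -1.31459378e-03,  3.44765445e-04,
       -7.79850665e-04, -8.66367922e-06]), 'joint_torque': array([-7.00044166e-04, -4.40039349e+01, -1.76592708e+01,  6.32393430e-02,
        5.82275062e-02, -1.73384715e-04]), 'position': array([ 0.21114045, -0.58750561,  0.23257727]), 'tool_rot': array([ 9.85176857e-01,  1.71538291e-01,  7.24622012e-06, -1.08414102e-03]), 'ft_force': array([ 0.2653017 ,  1.28833616, -0.09570189]), 'moment': array([ 0.04664525, -0.01444861,  0.00550756]), 'grip_force': 0.0, 'grip_width': 0.08706149263983809} 0.011
{'fx': 475.67053453575164, 'fy': 475.67053453575164, 'cx': 323.8582841213274, 'cy': 195.4612488710271, 'R': array([[-0.02876498, -0.99948233,  0.01440978],
       [-0.98972022,  0.02645771, -0.14054845],
       [ 0.14009444, -0.01830452, -0.98996893]]), 't': array([-0.03598255,  0.5394986 ,  1.19491474])}
{'fx': 446.0157878432602, 'fy': 446.0157878432602, 'cx': 320.98409494521525, 'cy': 206.37915659753114, 'R': array([[-0.96877921, -0.24780115, -0.00783747],
       [-0.13360689,  0.54844368, -0.82544456],
       [ 0.20884453, -0.79862639, -0.56442878]]), 't': array([0.51314132, 0.20344214, 1.20264551])}
{'fx': 293.6707370762551, 'fy': 293.6707370762551, 'cx': 317.7129117115944, 'cy': 197.20855727780278, 'T_tool_cam': array([[-1.09905310e-03, -9.54381256e-01, -2.98588697e-01,
         8.20737536e-02],
       [ 9.99999375e-01, -1.11035311e-03, -1.31794035e-04,
        -1.21612475e-03],
       [-2.05757132e-04, -2.98588655e-01,  9.54381880e-01,
        -1.51058679e-01],
       [ 0.00000000e+00,  0.00000000e+00,  0.00000000e+00,
         1.00000000e+00]])}
```

View pics/top0.png

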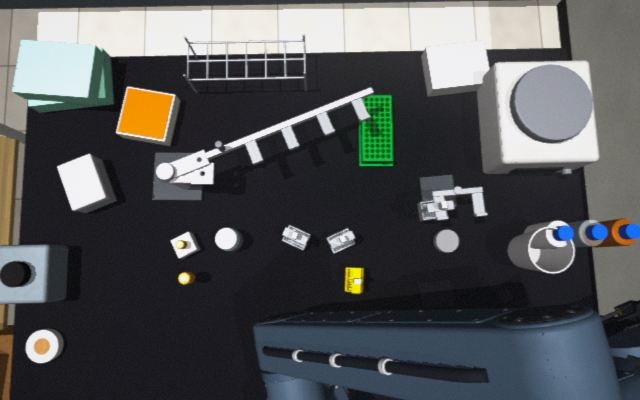

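View pics/side0.png

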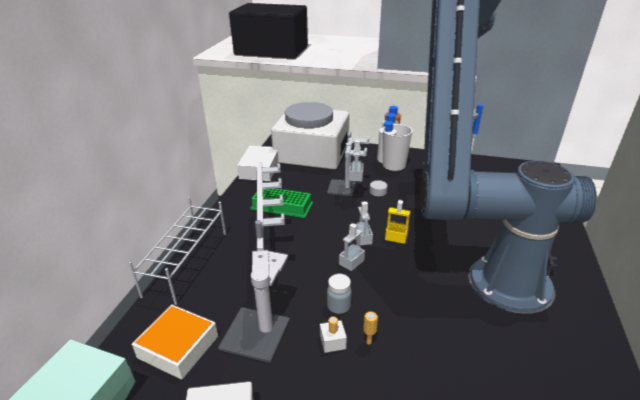

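Run:
```python
import cv2,numpy as np
t=cv2.imread("pics/top0.png");s=cv2.imread("pics/side0.png")
r=lambda a,k:cv2.resize(a,None,fx=k,fy=k,interpolation=cv2.INTER_CUBIC)
a=r(t[80:205,145:385],3.3)
cv2.imwrite("pics/c1.png",a)
b=np.vstack([r(t[225:295,165:365],4)]);c=r(t[170:255,410:500],4)
h=np.zeros((280+345,800,3),np.uint8)
h[:280]=b[:280,:800];h[280:280+340,:360]=c
h[280:280+300,370:370+180*2+60]=r(s[135:210,335:440],4)[:300,:420]
cv2.imwrite("pics/c2.png",h[:600])
d=r(s[150:350,225:405],3)
cv2.imwrite("pics/c3.png",d)
```

```text
(no output)
```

View pics/c1.png

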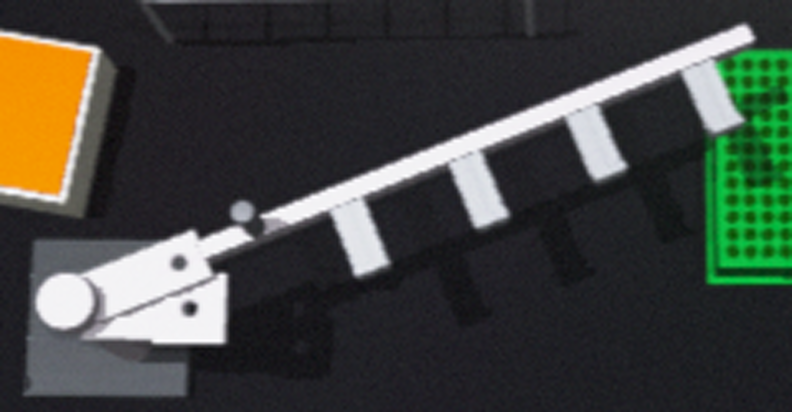

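View pics/c2.png

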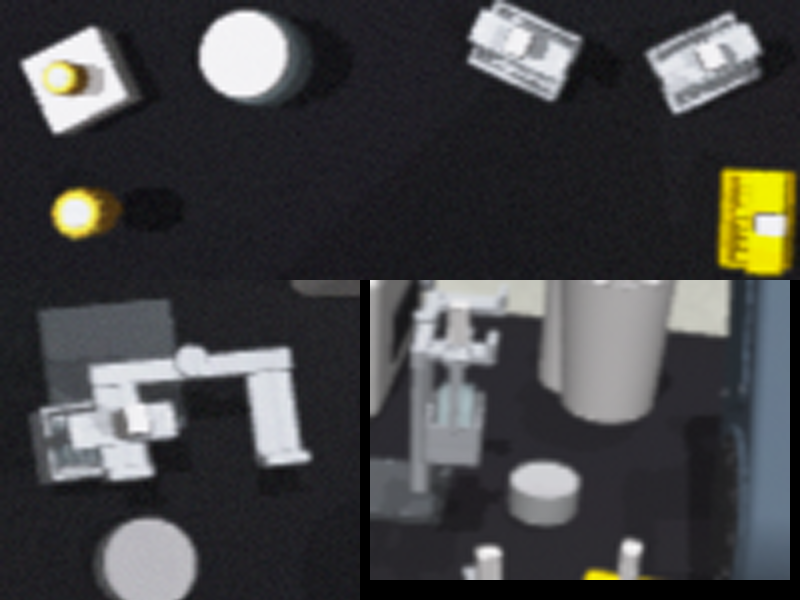

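View pics/c3.png

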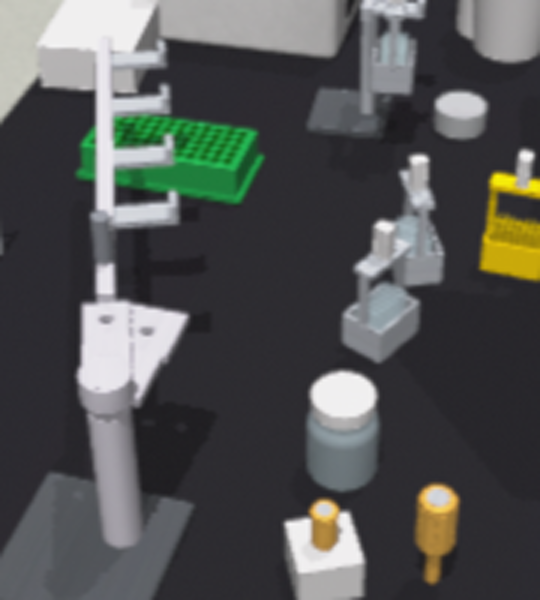

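The pictures show three baskets: two on the bench at top pixels (295,235) and (342,238), and one on the drip stand's +y hook at (444,205). The other drip hook is empty. The real screw is in the white block at (180,244), with a larger look-alike at (186,278). The arm is swung to +x, with its hole at about (199,159) and the plate hole at (202,173).

```bash
cat > h.py <<'E'
import numpy as np,cv2
from rig import robot
from scipy.spatial.transform import Rotation as Ro
from scipy.optimize import least_squares
def cam(n,o=None):
    c=robot.calibration(n)
    if n=="wrist":
        o=o or robot.get_obs();T=np.eye(4);T[:3,:3]=Ro.from_quat(o["tool_rot"]).as_matrix();T[:3,3]=o["position"]
        W=np.linalg.inv(T@c["T_tool_cam"]);return c,W[:3,:3],W[:3,3]
    return c,c["R"],c["t"]
def onz(n,uv,z,o=None):
    c,R,t=cam(n,o);d=R.T@[(uv[0]-c["cx"])/c["fx"],(uv[1]-c["cy"])/c["fy"],1];C=-R.T@t
    return (C+d*(z-C[2])/d[2])[:2]
def proj(n,X,o=None):
    c,R,t=cam(n,o);p=R@X+t;return np.array([c["fx"]*p[0]/p[2]+c["cx"],c["fy"]*p[1]/p[2]+c["cy"]])
def yaw(o=None):
    o=o or robot.get_obs();y=Ro.from_quat(o["tool_rot"]).as_matrix()[:,1];return np.degrees(np.arctan2(y[1],y[0]))
def go(x,y,z,closedir=None,o=None):
    """units to reach TCP x,y,z with the closing line at world angle closedir (deg); turn first, then shift"""
    o=o or robot.get_obs();R=Ro.from_quat(o["tool_rot"])
    tilt=np.cross(R.as_matrix()[:,2],[0,0,-1]) # world rot to level
    d=0
    if closedir is not None: d=(closedir-yaw(o)+90)%180-90
    Rn=Ro.from_euler("z",d,degrees=True)*Ro.from_rotvec(tilt)*R
    rv=(R.inv()*Rn).as_rotvec(degrees=True)/4
    s=Rn.inv().apply(np.array([x,y,z])-o["position"])/.04
    print("now",np.round(o["position"],4),"yaw %.2f"%yaw(o),"t %.1f"%o["time"],"| turn units",np.round(rv,3),"shift units",np.round(s,3),"q6 %.2f"%o["q"][5])
def snap(n,name,box=None,k=1):
    o=robot.get_obs();im=robot.camera(n)
    if box: im=im[box[1]:box[3],box[0]:box[2]]
    cv2.imwrite("pics/"+name,cv2.resize(im,None,fx=k,fy=k,interpolation=cv2.INTER_CUBIC));return o
E
cat > m1.py <<'E'
from h import *
c1=lambda u,v:(145+(u+.5)/3.3-.5,80+(v+.5)/3.3-.5)
obs=[(c1(179,262),.168,'h',80,0),(c1(190,308),.158,'p',80,0),(c1(242,212),.224,'h',140,0)]
for d,p in zip((205,295,385,475),[(360,238),(479,189),(597,143),(713,97)]): obs.append((c1(*p),.176,'h',d,34))
P=[(onz("top",a,z),*r) for a,z,*r in obs]
for p in P: print(p)
def res(v):
    x,y,ps,th=v;o=[]
    for p,k,d,e in P:
        a=ps+(th if k=='h' else 0)
        R=np.array([[np.cos(a),-np.sin(a)],[np.sin(a),np.cos(a)]])
        o.append((R@[-e/1000,-d/1000]+[x,y]-p)*(3 if e==0 else 1))
    return np.ravel(o)
s=least_squares(res,[.6,.3,0,.3]);print(s.x,np.round(s.fun.reshape(-1,2)*1000,1))
c2=lambda u,v:(165+(u+.5)/4-.5,225+(v+.5)/4-.5)
c2b=lambda u,v:(410+(u+.5)/4-.5,170+(v-280+.5)/4-.5)
print("screw",onz("top",c2(62,76),.076))
for n,t,co in(("bk1",(520,40),[(497,2),(583,42),(555,100),(470,60)]),("bk2",(713,55),[(645,50),(735,12),(765,60),(678,112)])):
    C=np.array([onz("top",c2(*c),.036) for c in co]);print(n,onz("top",c2(*t),.132),"boxc",C.mean(0),np.diff(C,axis=0))
print("drip tab",onz("top",c2b(134,418),.216),"drip bar",onz("top",c2b(95,372),.178),onz("top",c2b(290,358),.178),"hook2 root,tip",onz("top",c2b(265,375),.176),onz("top",c2b(285,458),.188))
print("jar",onz("top",c2(245,55),.085),"rack",onz("top",(376,130),.045))
E
python3 m1.py
```

```text
(array([0.61354795, 0.24056415]), 'h', 80, 0)
(array([0.58221598, 0.23497403]), 'p', 80, 0)
(array([0.63418786, 0.18472466]), 'h', 140, 0)
(array([0.62575921, 0.11168495]), 'h', 205, 34)
(array([0.65916927, 0.0272572 ]), 'h', 295, 34)
(array([ 0.69076839, -0.05734893]), 'h', 385, 34)
(array([ 0.7227432 , -0.14143462]), 'h', 475, 34)
[ 0.58459312  0.31516536 -0.02963469  0.39519761] [[-1.1 -0.3]
 [ 0.   0.7]
 [ 1.4 -0.9]
 [ 0.4 -0.1]
 [-0.9  0.2]
 [-0.3  0.8]
 [-0.1  0.8]]
screw [0.42250409 0.30763519]
bk1 [0.43341091 0.02257528] boxc [0.43210083 0.02306502] [[-0.02721267 -0.05462777]
 [-0.03646822  0.01878801]
 [ 0.02698924  0.0537871 ]]
bk2 [ 0.42137509 -0.09122226] boxc [ 0.42408673 -0.09188611] [[ 0.02277121 -0.05863985]
 [-0.03132496 -0.01814744]
 [-0.03152696  0.05687383]]
drip tab [ 0.48668544 -0.31154654] drip bar [ 0.51838569 -0.30101581] [ 0.52354227 -0.41456588] hook2 root,tip [ 0.51429035 -0.40000591] [ 0.46474313 -0.40378301]
jar [0.43176084 0.19345992] rack [ 0.70778395 -0.19315034]
```

```bash
python3 -c "
from h import *
go(.6346,.1844,.32,20.9)
go(.6346,.1844,.32)"
```

```text
now [ 0.2112 -0.5877  0.2328] yaw -70.25 t 0.1 | turn units [-2.2000e-02  1.5000e-02  2.2213e+01] shift units [-14.256 -16.775  -2.18 ] q6 -0.18
now [ 0.2112 -0.5877  0.2328] yaw -70.25 t 0.1 | turn units [-0.024 -0.004 -0.   ] shift units [ 16.486 -14.588  -2.18 ] q6 -0.18
```

```bash
python3 - <<'E'
s=open('h.py').read()
s=s.replace("d=(closedir-yaw(o)+90)%180-90","""
        q1=np.degrees(np.arctan2(y,x)-np.arcsin(.111/np.hypot(x,y)))
        q6=(q1-closedir+90)%180-90; t=q1-q6; d=(t-yaw(o)+180)%360-180; print("q6 deg will be %.0f"%q6)""")
open('h.py','w').write(s)
E
python3 -c "
from h import *
go(.6346,.1844,.32,20.9)"
```

```text
q6 deg will be -14
now [ 0.2112 -0.5877  0.2328] yaw -70.25 t 0.1 | turn units [-1.5000e-02 -2.2000e-02 -2.2787e+01] shift units [14.256 16.775 -2.18 ] q6 -0.18
```

```bash
cat >> h.py <<'E'
def arc(N,x,y,z,closedir,o=None):
    o=o or robot.get_obs();R=Ro.from_quat(o["tool_rot"])
    q1=np.degrees(np.arctan2(y,x)-np.arcsin(.111/np.hypot(x,y)))
    q6=(q1-closedir+90)%180-90;d=(q1-q6-yaw(o)+180)%360-180
    Rn=Ro.from_euler("z",d,degrees=True)*Ro.from_rotvec(np.cross(R.as_matrix()[:,2],[0,0,-1]))*R
    r=(R.inv()*Rn).as_rotvec()/N;S=sum(Ro.from_rotvec(r*k).as_matrix() for k in range(N))
    s=np.linalg.solve(S,R.inv().apply(np.array([x,y,z])-o["position"]))
    p=o["position"].copy();path=[]
    for k in range(N):p=p+(R*Ro.from_rotvec(r*k)).apply(s);path.append(np.round(p,2))
    print("now",np.round(o["position"],4),"yaw %.2f t %.1f q6 %.0f->%.0f"%(yaw(o),o["time"],np.degrees(o["q"][5]),q6),N,"rows of",np.round(np.r_[s/.04,np.degrees(r)/4],3),"path",path[::max(1,N//4)])
E
python3 -c "
from h import *
arc(24,.6346,.1844,.32,20.9)"
```

```text
now [ 0.2112 -0.5877  0.2328] yaw -70.25 t 0.1 q6 -10->-14 24 rows of [ 1.021e+00  3.900e-02 -9.000e-02 -1.000e-03 -1.000e-03 -9.490e-01] path [array([ 0.25, -0.58,  0.24]), array([ 0.46, -0.45,  0.26]), array([ 0.6 , -0.25,  0.28]), array([ 0.66, -0.02,  0.3 ])]
```

Request:
jog_arm(motion=[1,0.04,-0.3,0,0,-0.95,-1,1,0.04,-0.3,0,0,-0.95,-1,1,0.04,-0.3,0,0,-0.95,-1,1,0.04,-0.3,0,0,-0.95,-1,1,0.04,-0.3,0,0,-0.95,-1,1,0.04,-0.3,0,0,-0.95,-1,1,0.04,-0.3,0,0,-0.95,-1,1,0.04,0,0,0,-0.95,-1,1,0.04,0,0,0,-0.95,-1,1,0.04,0,0,0,-0.95,-1,1,0.04,0,0,0,-0.95,-1,1,0.04,0,0,0,-0.95,-1])

```text
time: 1.65
position: [0.5787, -0.2966, 0.317]
tool_rot: [0.841, 0.541, -0.0, -0.0]
ft_force: [-0.4, 0.1, 0.4]
grip_width: 0.0872
grip_force: 0.0
```

Request:
jog_arm(motion=[1,0.04,0,0,0,-0.95,-1,1,0.04,0,0,0,-0.95,-1,1,0.04,0,0,0,-0.95,-1,1,0.04,0,0,0,-0.95,-1,1,0.04,0,0,0,-0.95,-1,1,0.04,0,0,0,-0.95,-1,1,0.04,0,0,0,-0.95,-1,1,0.04,0,0,0,-0.95,-1,1,0.04,0,0,0,-0.95,-1,1,0.04,0,0,0,-0.95,-1,1,0.04,0,0,0,-0.95,-1,0,0,0,0,0,0,-1])

```text
time: 3.15
position: [0.6364, 0.1318, 0.3171]
tool_rot: [0.592, 0.806, -0.0, -0.001]
ft_force: [0.2, -0.5, -0.4]
grip_width: 0.087
grip_force: 0.0
```

```bash
python3 -c "
from h import *
go(.6346,.1844,.202,20.9)
o=snap('wrist','w1.png');print(proj('wrist',np.array([.6346,.1844,.224]),o),o['position'])"
```

```text
q6 deg will be -14
now [0.6364 0.1318 0.3171] yaw 17.40 t 3.1 | turn units [-0.016 -0.016 -0.875] shift units [1.244 0.426 2.878] q6 -0.27
[335.27663848 147.0834939 ] [0.63641063 0.13184214 0.31713598]
```

View pics/w1.png

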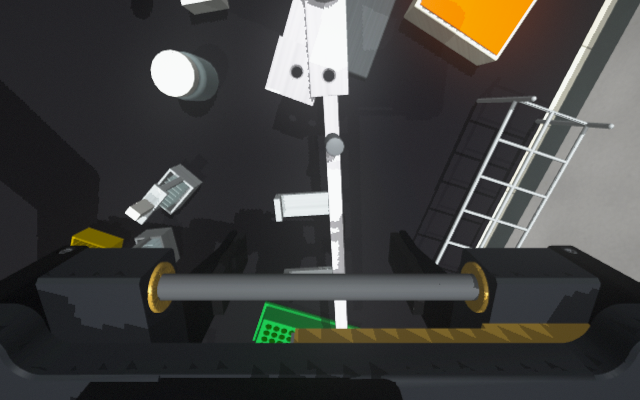

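The handle top is at (335,146), 1 px from the prediction. The boom hole is at (329,75) and the plate hole at (296,71).

Request:
jog_arm(motion=[0,0,0,0,0,-0.87,-1,0.62,0.21,0,0,0,0,-1,0.62,0.21,0,0,0,0,-1,0,0,0.96,0,0,0,-1,0,0,0.96,0,0,0,-1,0,0,0.96,0,0,0,-1,0,0,0,0,0,0,-1])

```text
time: 4.08
position: [0.6337, 0.1795, 0.1987]
tool_rot: [0.57, 0.822, -0.003, -0.003]
ft_force: [0.0, -0.2, -0.2]
grip_width: 0.0868
grip_force: 0.0
```

```bash
python3 -c "
from h import *
o=dict(position=np.array([0.63641063,0.13184214,0.31713598]),tool_rot=robot.get_obs()['tool_rot'])
# orientation then: yaw 17.4
R=Ro.from_euler('z',17.40-yaw(),degrees=True)*Ro.from_quat(o['tool_rot']);o['tool_rot']=R.as_quat()
print(onz('wrist',(329,75),.168,o),onz('wrist',(296.5,71.5),.158,o),onz('wrist',(335,146),.224,o))
go(.6346,.1844,.202,20.9)
"
```

```text
[0.61186106 0.24075246] [0.58054754 0.23529962] [0.63349267 0.18507443]
q6 deg will be -14
now [0.6337 0.1795 0.1987] yaw 20.53 t 4.1 | turn units [-0.12  -0.024 -0.093] shift units [ 0.107  0.066 -0.084] q6 -0.25
```

Request:
jog_arm(motion=[0.11,0.06,-0.08,-0.12,0,-0.1,-1,0,0,0,0,0,0,1,0,0,0,0,0,0,1,0,0,0,0,0,0,1,0,0,0,0,0,0,1,0,0,0,0,0,0,1], grip_force=10)

```text
time: 4.82
position: [0.6365, 0.1861, 0.2056]
tool_rot: [0.566, 0.824, 0.003, 0.002]
ft_force: [0.3, 0.4, -0.0]
grip_width: 0.0452
grip_force: 0.0
```

```bash
python3 -c "
from h import *
o=robot.get_obs();print(o['position'],o['grip_width'],o['ft_force'])
H=np.array([.5846,.3152]);ps=-.0296-0.0
T=H+.14*np.array([np.sin(ps),-np.cos(ps)]);print(T)
arc(6,*T,.202,np.degrees(ps))"
```

```text
[0.63648973 0.18614033 0.2055575 ] 0.04520772561451903 [ 0.25534692  0.41273685 -0.03315326]
[0.58045661 0.17526133]
now [0.6365 0.1861 0.2056] yaw 21.04 t 4.8 q6 -14->8 6 rows of [ 0.002 -0.239  0.014  0.02  -0.004  0.947] path [array([0.63, 0.18, 0.2 ]), array([0.62, 0.18, 0.2 ]), array([0.61, 0.18, 0.2 ]), array([0.6 , 0.18, 0.2 ]), array([0.59, 0.18, 0.2 ]), array([0.58, 0.18, 0.2 ])]
```

Fingers are still closing; wait for contact.

Request:
jog_arm(motion=[0,0,0,0,0,0,1,0,0,0,0,0,0,1,0,0,0,0,0,0,1,0,0,0,0,0,0,1,0,0,0,0,0,0,1,0,0,0,0,0,0,1])

```text
time: 5.58
position: [0.6363, 0.186, 0.2054]
tool_rot: [0.566, 0.824, 0.003, 0.002]
ft_force: [-1.0, -0.2, -1.7]
grip_width: 0.0157
grip_force: 10.0
```

```bash
python3 -c "
from h import *
ps=-.0296
arc(8,.58046,.17526,.202,np.degrees(ps))"
```

```text
now [0.6363 0.186  0.2054] yaw 21.04 t 5.6 q6 -14->8 8 rows of [ 0.001 -0.179  0.01   0.014 -0.003  0.71 ] path [array([0.63, 0.18, 0.2 ]), array([0.62, 0.18, 0.2 ]), array([0.6 , 0.18, 0.2 ]), array([0.59, 0.18, 0.2 ])]
```

Request:
jog_arm(motion=[0,-0.18,0,0,0,0.71,1,0,-0.18,0,0,0,0.71,1,0,-0.18,0,0,0,0.71,1,0,-0.18,0,0,0,0.71,1,0,-0.18,0,0,0,0.71,1,0,-0.18,0,0,0,0.71,1,0,-0.18,0,0,0,0.71,1,0,-0.18,0,0,0,0.71,1,0,0,0,0,0,0,1,0,0,0,0,0,0,1])

```text
time: 6.82
position: [0.5808, 0.1759, 0.2054]
tool_rot: [0.717, 0.697, 0.005, 0.001]
ft_force: [-0.2, 3.0, -0.2]
grip_width: 0.0154
grip_force: 10.0
```

```bash
python3 -c "
from h import *
o=robot.get_obs();print(o['position'],yaw(o),o['ft_force'],o['grip_width'])
go(.58046,.17526,.202,-1.7)
o=snap('wrist','w2.png',(240,0,440,150),4);print(o['position'],o['tool_rot'])
c=robot.camera('top');cv2.imwrite('pics/t2.png',c)"
```

```text
[0.58081162 0.17591576 0.20535694] -1.6610821089508685 [-0.17792949  3.03084001 -0.18981452] 0.015446026029570396
q6 deg will be 8
now [0.5808 0.1759 0.2054] yaw -1.66 t 6.8 | turn units [ 0.125 -0.069  0.01 ] shift units [-0.017 -0.008  0.084] q6 0.14
[0.58081162 0.17591576 0.20535694] [0.71726597 0.69678176 0.0047567  0.00144186]
```

View pics/w2.png

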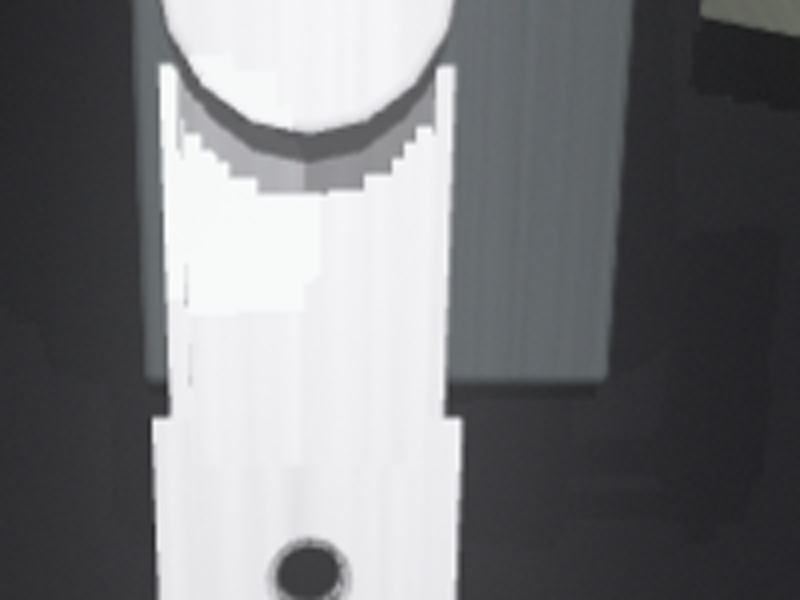

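The arm's hole rim at (310,572) and the plate hole seen through it at (307,570) coincide within about 0.5 mm. I'll let go and retreat upwards.

Request:
jog_arm(motion=[0,0,0,0,0,0,0,0,0,0,0,0,0,0,0,0,0,0,0,0,0,0,0,0,0,0,0,0,0,0,0,0,0,0,0,0,0,-1,0,0,0,0,-1,0,0,-1,0,0,0,-1,0,0,-1,0,0,0,-1])

```text
invalid input
```

```bash
python3 -c "
from h import *
o=dict(position=np.array([.58081,.17592,.20536]),tool_rot=np.array([0.71726597,0.69678176,0.0047567,0.00144186]))
print('hole',onz('wrist',(240+310/4,572/4),.168,o),onz('wrist',(240+307/4,570/4),.154,o))
o=robot.get_obs();print(o['grip_width'])
print(onz('top',(0,0),0))
H=np.array([.5846,.3152]);print('pred',H+.08*np.array([np.sin(-.0296),-np.cos(-.0296)]))
arc(5,.4225,.3076,.22,0)
go(.4225,.3076,.2,0)
"
```

```text
hole [0.58198567 0.23659155] [0.58154565 0.23531194]
0.015505104844432543
[1.12262633 0.84229582]
pred [0.58223235 0.23523504]
now [0.5809 0.1759 0.2053] yaw -1.67 t 6.9 q6 8->24 5 rows of [ 0.645 -0.803 -0.076  0.025 -0.013 -0.084] path [array([0.55, 0.2 , 0.21]), array([0.52, 0.23, 0.21]), array([0.49, 0.26, 0.21]), array([0.45, 0.28, 0.22]), array([0.42, 0.31, 0.22])]
q6 deg will be 24
now [0.5809 0.1759 0.2053] yaw -1.67 t 6.9 | turn units [ 0.124 -0.067 -0.419] shift units [ 3.293 -3.959  0.134] q6 0.14
```

Request:
jog_arm(motion=[0,0,0,0,0,0,0,0,0,0,0,0,0,0,0,0,0,0,0,0,0,0,0,0,0,0,0,0,0,0,-0.5,0,0,0,0,0,0,-1,0.12,-0.07,-0.4,0,0,0,-0.5,0,0,0,0])

```text
time: 7.8
position: [0.581, 0.175, 0.2873]
tool_rot: [0.708, 0.707, 0.0, 0.002]
ft_force: [0.3, -1.0, -1.1]
grip_width: 0.0434
grip_force: 0.0
```

```bash
python3 -c "
from h import *
go(.4225,.2576,.2,0);o=robot.get_obs();print(o['grip_width'],yaw(o),o['ft_force'])
"
```

```text
q6 deg will be 18
now [0.581  0.175  0.2873] yaw -0.07 t 7.8 | turn units [ 0.04   0.023 -0.018] shift units [ 2.065 -3.962  2.182] q6 0.11
0.04335036914681722 -0.0727577106587592 [ 0.34570873 -0.95761901 -1.07264666]
```

Request:
jog_arm(motion=[0.5,-0.99,0,0,0,0,0,0.5,-0.99,0,0,0,0,0,0.53,-0.99,0.4,0,0,0,0,0.53,-0.99,0.5,0,0,0,0,0,0,0.65,0,0,0,0,0,0,0.65,0,0,0,0,0,0,0,0,0,0,0,0,0,0,0,0,0,0])

```text
time: 8.8
position: [0.4224, 0.2576, 0.1978]
tool_rot: [0.708, 0.707, -0.0, 0.001]
ft_force: [0.3, 0.3, -0.2]
grip_width: 0.0436
grip_force: 0.0
```

```bash
python3 -c "
from h import *
o=snap('wrist','w3.png');print(o['position'],o['tool_rot'],proj('wrist',np.array([.4225,.3076,.076]),o))
go(.4225,.3076,.064,0)"
```

```text
[0.42236662 0.25758236 0.19776216] [ 7.07699672e-01  7.06512972e-01 -2.11789374e-04  7.41427534e-04] [318.49524301 143.149998  ]
q6 deg will be 24
now [0.4225 0.2576 0.198 ] yaw -0.10 t 8.8 | turn units [ 0.02   0.016 -0.026] shift units [ 1.25e+00 -1.00e-03  3.35e+00] q6 0.33
```

View pics/w3.png

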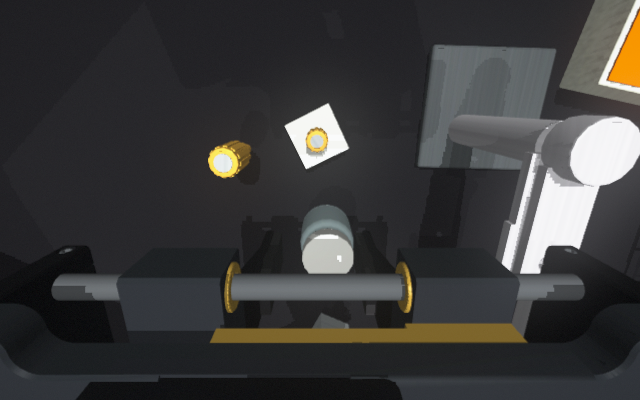

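The screw head's top is at (316,142) and the prediction was (318,143), so the target shifts by about 1.5 mm. I'll descend and grip.

Request:
jog_arm(motion=[0.64,-0.02,0,0,0,0,0,0.63,-0.02,0,0,0,0,0,0,0,0.85,0,0,0,0,0,0,0.85,0,0,0,0,0,0,0.85,0,0,0,0,0,0,0.8,0,0,0,0,0,0,0,0,0,0,0,0,0,0,0,0,0,1,0,0,0,0,0,0,1,0,0,0,0,0,0,1,0,0,0,0,0,0,1,0,0,0,0,0,0,1], grip_force=15)

```text
time: 10.35
position: [0.4207, 0.3084, 0.0639]
tool_rot: [0.708, 0.707, 0.0, 0.001]
ft_force: [0.0, -0.6, 6.7]
grip_width: 0.0191
grip_force: 15.0
```

```bash
python3 -c "
from h import *
o=robot.get_obs();print(o['position'],o['tool_rot'],o['grip_width'],o['grip_force'],o['ft_force'],yaw(o))
go(.5822,.2356,.28,-1.7)"
```

```text
[0.42068802 0.30836964 0.0639309 ] [7.07604064e-01 7.06608695e-01 1.37886604e-04 7.88352797e-04] 0.0190885697010812 15.000560786108963 [ 0.04895801 -0.58757149  6.6599501 ] -0.08061869321355009
q6 deg will be 14
now [0.4207 0.3084 0.0639] yaw -0.08 t 10.3 | turn units [0.019 0.013 0.405] shift units [-1.699  4.09  -5.402] q6 0.42
```

Request:
jog_arm(motion=[0,0,-0.9,0,0,0,1,0,0,-0.9,0,0,0,1,0,0,-0.95,0,0,0,1,0,0,-0.95,0,0,0,1,0,0,-0.95,0,0,0,1,0,0,-0.95,0,0,0,1,0,0,0,0,0,0.4,1,-0.75,0.95,0,0,0,0,1,-0.75,0.95,0,0,0,0,1,-0.75,0.95,0,0,0,0,1,-0.74,0.95,0,0,0,0,1,0,0,0,0,0,0,1])

```text
time: 11.85
position: [0.5704, 0.1817, 0.285]
tool_rot: [0.719, 0.695, -0.002, 0.0]
ft_force: [-0.5, -0.3, -0.6]
grip_width: 0.0191
grip_force: 15.0
```

```bash
python3 -c "
from h import *
o3=dict(position=np.array([0.42236662,0.25758236,0.19776216]),tool_rot=np.array([7.07699672e-01,7.06512972e-01,-2.11789374e-04,7.41427534e-04]))
print('screw w3',onz('wrist',(316.5,142),.076,o3))
import time
o=snap('wrist','w4.png',(220,80,420,230),4);print(list(o['position']),list(o['tool_rot']),yaw(o),o['grip_width'],proj('wrist',np.array([.5822,.2356,.168]),o))
go(.5822,.2356,.28,-1.7)"
```

```text
screw w3 [0.42063686 0.30863006]
[np.float64(0.5704054512618416), np.float64(0.18171129451744555), np.float64(0.28496922136743313)] [np.float64(0.7190710168023462), np.float64(0.694934325635731), np.float64(-0.0017657626429960162), np.float64(0.00019475713177212725)] -1.9560321894738888 0.01910980048345099 [329.92595231 138.84117066]
q6 deg will be 14
now [0.5685 0.1831 0.285 ] yaw -1.86 t 11.9 | turn units [-0.062  0.03  -0.041] shift units [1.323 0.304 0.125] q6 0.16
```

View pics/w4.png

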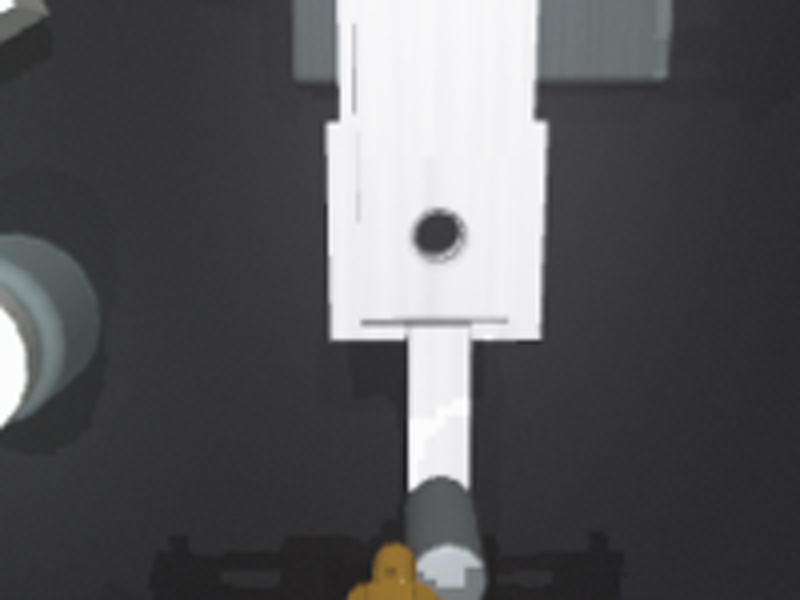

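The hole is at (439,235) in the crop, i.e. (329.8,138.8), right on the prediction, and the holes are still aligned. I'll move over it.

Request:
jog_arm(motion=[0.66,0.15,0,-0.06,0.03,-0.04,1,0.66,0.15,0,0,0,0,1,0,0,0,0,0,0,1,0,0,0,0,0,0,1,0,0,0,0,0,0,1])

```text
time: 12.52
position: [0.5813, 0.2364, 0.2868]
tool_rot: [0.717, 0.698, 0.001, 0.001]
ft_force: [0.0, -0.2, 0.3]
grip_width: 0.0197
grip_force: 15.0
```

```bash
python3 -c "
from h import *
go(.5822,.2356,.236,-1.7)"
```

```text
q6 deg will be 14
now [0.5813 0.2364 0.2868] yaw -1.54 t 12.5 | turn units [0.037 0.003 0.04 ] shift units [-0.018  0.024  1.27 ] q6 0.24
```

Request:
jog_arm(motion=[-0.02,0.02,0.6,0.04,0,0.04,1,0,0,0.6,0,0,0,1,0,0,0,0,0,0,1,0,0,0,0,0,0,1])

```text
time: 13.02
position: [0.5834, 0.2358, 0.2399]
tool_rot: [0.718, 0.696, 0.001, 0.001]
ft_force: [-0.6, -0.2, -0.2]
grip_width: 0.0197
grip_force: 15.0
```

```bash
python3 -c "
from h import *
go(.5822,.2356,.192,-1.7)"
```

```text
q6 deg will be 14
now [0.5834 0.2358 0.2399] yaw -1.72 t 13.0 | turn units [ 0.03  -0.008 -0.005] shift units [-0.005 -0.03   1.199] q6 0.24
```

Request:
jog_arm(motion=[0,-0.02,0.4,0,0,0,1,0,0,0.2,0,0,0,1,0,0,0,0,0,0,1,0,0,0,0,0,0,1])

```text
time: 13.52
position: [0.582, 0.2359, 0.2149]
tool_rot: [0.717, 0.697, 0.0, 0.0]
ft_force: [-0.4, -1.2, -1.0]
grip_width: 0.0197
grip_force: 15.0
```

```bash
python3 -c "
from h import *
go(.5822,.2356,.192,-1.7)"
```

```text
q6 deg will be 14
now [0.582  0.2359 0.2149] yaw -1.68 t 13.5 | turn units [0.003 0.002 0.005] shift units [-0.008  0.006  0.573] q6 0.24
```

Shank tip is already below the arm's top (z ≈ 0.159) with no contact force; continue down.

Request:
jog_arm(motion=[0,0,0.25,0,0,0,1,0,0,0.2,0,0,0,1,0,0,0.1,0,0,0,1,0,0,0.05,0,0,0,1,0,0,0,0,0,0,1])

```text
time: 14.15
position: [0.5824, 0.2358, 0.192]
tool_rot: [0.717, 0.697, 0.001, 0.001]
ft_force: [-1.4, -1.7, 5.6]
grip_width: 0.0197
grip_force: 15.0
```

```bash
python3 -c "
from h import *
go(.5822,.2356,.192,-1.7);print(robot.get_obs()['ft_force'])"
```

```text
q6 deg will be 14
now [0.5824 0.2358 0.192 ] yaw -1.68 t 14.2 | turn units [0.022 0.001 0.006] shift units [-0.006 -0.004 -0.   ] q6 0.24
[-1.41114681 -1.7338491   5.60530745]
```

Request:
jog_arm(motion=[0,0,0,0,0,0,0,0,0,0,0,0,0,0,0,0,0,0,0,0,0,0,0,0,0,0,0,0,0,0,-0.5,0,0,0,0,0,0,-1,0,0,0,0,0,0,-1,0,0,0,0,0,0,-0.5,0,0,0,0])

```text
time: 15.15
position: [0.583, 0.2363, 0.3138]
tool_rot: [0.717, 0.697, 0.002, 0.001]
ft_force: [0.1, 0.1, -0.5]
grip_width: 0.0434
grip_force: 0.0
```

```bash
python3 -c "
from h import *
o=robot.get_obs();print(o['grip_width'])
s=robot.camera('side')[210:350,225:405];t=robot.camera('top')
r=lambda a,k:cv2.resize(a,None,fx=k,fy=k,interpolation=cv2.INTER_CUBIC)
cv2.imwrite('pics/c5.png',np.vstack([r(s,4)[:,:720], r(t[215:300,165:345],4)[:,:720]])[:900:1])
im=np.hstack([r(s,2.2),r(t[140:280,165:365],2)[:308] if 0 else r(t[140:280,165:365],2.2)]);cv2.imwrite('pics/c5.png',im[:, :800] if im.shape[1]>800 else im);print(im.shape)
arc(12,.4334,.0225-.0,.24,63.6)
"
```

```text
0.04339412795682993
(308, 836, 3)
now [0.5835 0.2365 0.3141] yaw -1.68 t 15.2 q6 14->-75 12 rows of [-0.258 -0.514  0.152  0.009  0.003 -1.36 ] path [array([0.56, 0.23, 0.31]), array([0.51, 0.19, 0.29]), array([0.46, 0.13, 0.27]), array([0.44, 0.07, 0.25])]
```

View pics/c5.png

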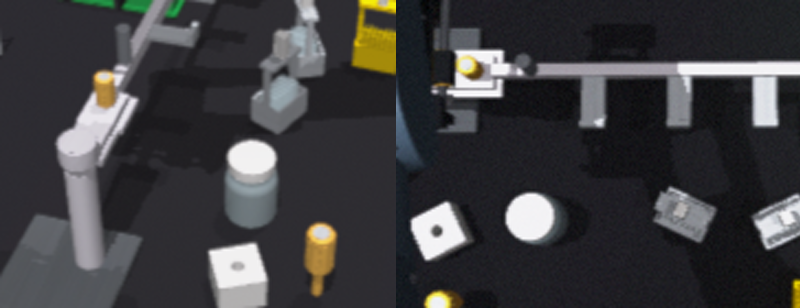

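The screw head sits flat on the arm and the parking block is empty. The bench baskets haven't moved. Next is basket 1.

```bash
cat >> h.py <<'E'
def plan(x,y,z,closedir,N=0,back=0.,o=None):
    """nearest of the two grasps with |q6|<150; N rows arc, or turn then shift; back: stand off along tool -x"""
    o=o or robot.get_obs();R=Ro.from_quat(o["tool_rot"])
    c=[]
    for k in range(-3,4):
        t=closedir+180*k;X=np.array([x,y])-back*np.array([-np.sin(np.radians(t)),np.cos(np.radians(t))])
        q1=np.degrees(np.arctan2(X[1],X[0])-np.arcsin(.111/np.hypot(*X)))
        y0=np.degrees(o["q"][0]-o["q"][5])
        if abs(q1-t)<150:c.append((abs(t-y0),t-y0,q1-t,X))
    _,d,q6,X=min(c,key=lambda v:v[0]);d=(y0-yaw(o)+180)%360-180+d
    lev=R.inv()*(Ro.from_rotvec(np.cross(R.as_matrix()[:,2],[0,0,-1]))*R)
    p=np.array([*X,z])-o["position"]
    print("now",np.round(o["position"],4),"yaw %.2f t %.1f w %.3f q6 %.0f->%.0f"%(yaw(o),o["time"],o["grip_width"],np.degrees(o["q"][5]),q6),"f",np.round(o["ft_force"],1),"target",np.round([*X,z],3))
    r=np.array([0,0,-d]);print(" level",np.round(lev.as_rotvec(degrees=True)/4,3))
    Rl=R*lev
    if N:
        S=sum(Ro.from_rotvec(r/N*k,degrees=True).as_matrix() for k in range(N));s=np.linalg.solve(S,Rl.inv().apply(p))
        print(" ",N,"rows",np.round(np.r_[s/.04,r/N/4],3))
    else: print("  turn z",np.round(-d/4,3),"then shift",np.round((Rl*Ro.from_rotvec(r,degrees=True)).inv().apply(p)/.04,3))
    return o
HK={k:np.array([.5846,.3152])+d*np.array([-.0296,-.9996])+.034*np.array([-.9996,.0296]) for k,d in zip((1,2,3,4),(.205,.295,.385,.475))}
E
python3 -c "
from h import *
plan(.4334,.0225,.25,63.6,17,.05)
"
```

```text
now [0.5835 0.2365 0.3141] yaw -1.68 t 15.2 w 0.043 q6 14->-77 f [1.7 0.2 0.5] target [0.478 0.    0.25 ]
 level [ 0.102 -0.028  0.   ]
  17 rows [-0.241 -0.321  0.094  0.     0.    -0.96 ]
```

Request:
jog_arm(motion=[-0.24,-0.32,0.09,0.1,-0.03,-0.96,0,-0.24,-0.32,0.09,0,0,-0.96,0,-0.24,-0.32,0.09,0,0,-0.96,0,-0.24,-0.32,0.09,0,0,-0.96,0,-0.24,-0.32,0.09,0,0,-0.96,0,-0.24,-0.32,0.09,0,0,-0.96,0,-0.24,-0.32,0.09,0,0,-0.96,0,-0.24,-0.32,0.09,0,0,-0.96,0,-0.24,-0.32,0.09,0,0,-0.96,0,-0.24,-0.32,0.09,0,0,-0.96,0,-0.24,-0.32,0.09,0,0,-0.96,0,-0.24,-0.32,0.09,0,0,-0.96,0])

```text
time: 16.75
position: [0.477, 0.0801, 0.2673]
tool_rot: [0.387, 0.922, -0.002, -0.004]
ft_force: [-0.0, -0.3, 1.0]
grip_width: 0.0436
grip_force: 0.0
```

Request:
jog_arm(motion=[-0.24,-0.32,0.09,0,0,-0.96,0,-0.24,-0.32,0.09,0,0,-0.96,0,-0.24,-0.32,0.09,0,0,-0.96,0,-0.24,-0.32,0.09,0,0,-0.96,0,-0.24,-0.32,0.09,0,0,-0.96,0,0,0,0,0,0,0,0,0,0,0,0,0,0,0])

```text
time: 17.62
position: [0.476, 0.0013, 0.2503]
tool_rot: [0.229, 0.973, -0.001, -0.004]
ft_force: [1.5, -0.2, -0.9]
grip_width: 0.0434
grip_force: 0.0
```

```bash
python3 -c "
from h import *
o=plan(.4334,.0225,.16,63.6)
snap('wrist','w6.png',(160,40,480,280),2.5);print(proj('wrist',np.array([.4334,.0225,.132]),o),proj('wrist',np.array([.4214,-.0912,.132]),o),proj('wrist',np.array([*HK[2],.176]),o),proj('wrist',np.array([*HK[3],.176]),o))
np.save('w6.npy',np.r_[o['position'],o['tool_rot']])
"
```

```text
now [0.476  0.0013 0.2503] yaw 63.53 t 17.6 w 0.043 q6 -77->-75 f [ 1.5 -0.2 -0.9] target [0.433 0.022 0.16 ]
 level [-0.061 -0.089  0.   ]
  turn z -0.017 then shift [1.191e+00 1.000e-03 2.257e+00]
[317.69918385 147.33095666] [205.56489965 189.45725551] [372.16505046 267.22535654] [279.63675282 304.01766061]
```

View pics/w6.png

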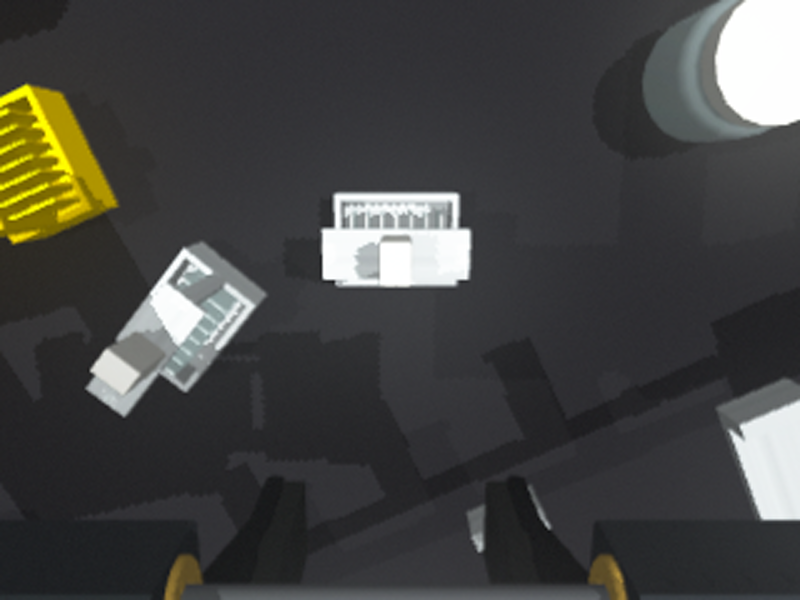

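Basket 1's tab top is at image (318,145), square to the jaws and about 2 mm from the prediction. Basket 2's is at (207,188), as predicted. I'll grip basket 1.

Request:
jog_arm(motion=[0.62,0.02,0,-0.06,-0.09,0,0,0.62,0,0,0,0,0,0,0,0,0.85,0,0,0,0,0,0,0.85,0,0,0,0,0,0,0.85,0,0,0,0,0,0,0.8,0,0,0,0,0,0,0,0,0,0,0])

```text
time: 18.55
position: [0.4311, 0.0243, 0.1155]
tool_rot: [0.228, 0.974, -0.0, -0.002]
ft_force: [-0.4, -0.8, -0.7]
grip_width: 0.0434
grip_force: 0.0
```

```bash
python3 -c "
from h import *
plan(.4319,.0238,.114,63.6)"
```

```text
now [0.4311 0.0243 0.1155] yaw 63.61 t 18.6 w 0.043 q6 -75->-75 f [-0.4 -0.8 -0.7] target [0.432 0.024 0.114]
 level [-0.02  -0.049 -0.   ]
  turn z 0.004 then shift [-0.023 -0.002  0.036]
```

Request:
jog_arm(motion=[0,0,0,0,0,0,1,0,0,0,0,0,0,1,0,0,0,0,0,0,1,0,0,0,0,0,0,1,0,0,0,0,0,0,1,0,0,0,0,0,0,1,0,0,-0.5,0,0,0,1,0,0,-0.7,0,0,0,1,0,0,-0.7,0,0,0,1,0,0,-0.7,0,0,0,1,0,0,0,0,0,0,1,0,0,0,0,0,0,1], grip_force=25)

```text
time: 20.05
position: [0.4317, 0.0237, 0.22]
tool_rot: [0.228, 0.974, -0.0, -0.0]
ft_force: [0.1, -0.1, -1.6]
grip_width: 0.0117
grip_force: 25.0
```

```bash
python3 -c "
from h import *
print(HK);e=np.array([-.9996,.0296])
for b in (.08,0): X=HK[2]+b*e;plan(*X,.2205,88.3)"
```

```text
{1: array([0.5445456, 0.1112884]), 2: array([0.5418816, 0.0213244]), 3: array([ 0.5392176, -0.0686396]), 4: array([ 0.5365536, -0.1586036])}
now [0.4317 0.0237 0.22  ] yaw 63.59 t 20.1 w 0.012 q6 -75->-99 f [ 0.1 -0.1 -1.6] target [0.462 0.024 0.22 ]
 level [-0.008 -0.005  0.   ]
  turn z -6.178 then shift [-0.756  0.021 -0.013]
now [0.4317 0.0237 0.22  ] yaw 63.59 t 20.1 w 0.012 q6 -75->-98 f [ 0.1 -0.1 -1.6] target [0.542 0.021 0.22 ]
 level [-0.008 -0.005  0.   ]
  turn z -6.178 then shift [-2.756  0.021 -0.013]
```

Request:
jog_arm(motion=[0,0,0,0,0,-0.9,1,0,0,0,0,0,-0.9,1,0,0,0,0,0,-0.9,1,0,0,0,0,0,-0.9,1,0,0,0,0,0,-0.9,1,0,0,0,0,0,-0.9,1,0,0,0,0,0,-0.78,1,-0.4,0,0,0,0,0,1,-0.4,0.02,0,0,0,0,1,0,0,0,0,0,0,1,0,0,0,0,0,0,1])

```text
time: 21.42
position: [0.4642, 0.0235, 0.2205]
tool_rot: [0.015, 1.0, -0.0, -0.0]
ft_force: [-0.2, 0.0, -0.4]
grip_width: 0.0114
grip_force: 25.0
```

```bash
python3 -c "
from h import *
X=HK[2];plan(*X,.2205,88.3)"
```

```text
now [0.4642 0.0235 0.2205] yaw 88.31 t 21.4 w 0.011 q6 -99->-98 f [-0.2  0.  -0.4] target [0.542 0.021 0.22 ]
 level [-0.009 -0.002 -0.   ]
  turn z 0.003 then shift [-1.943e+00  3.000e-03  1.000e-03]
```

Request:
jog_arm(motion=[-0.3,0,0,0,0,0,1,-0.5,0,0,0,0,0,1,-0.5,0,0,0,0,0,1,-0.4,0,0,0,0,0,1,-0.24,0,0,0,0,0,1,0,0,0,0,0,0,1,0,0,0.2,0,0,0,1,0,0,0.17,0,0,0,1,0,0,0.1,0,0,0,1,0,0,0,0,0,0,1,0,0,0,0,0,0,1])

```text
time: 22.8
position: [0.5421, 0.0211, 0.2023]
tool_rot: [0.015, 1.0, -0.0, 0.001]
ft_force: [-0.7, -0.1, -1.7]
grip_width: 0.0119
grip_force: 25.0
```

```bash
python3 -c "
from h import *
X=HK[2];plan(*X,.1995,88.3)
r=lambda a,k:cv2.resize(a,None,fx=k,fy=k,interpolation=cv2.INTER_CUBIC)
s=robot.camera('side');cv2.imwrite('pics/s7.png',r(s[110:310,230:430],3))"
```

```text
now [0.5421 0.0211 0.2023] yaw 88.31 t 22.8 w 0.012 q6 -98->-98 f [-0.7 -0.1 -1.7] target [0.542 0.021 0.2  ]
 level [-0.012  0.021 -0.   ]
  turn z 0.003 then shift [0.007 0.006 0.069]
```

View pics/s7.png

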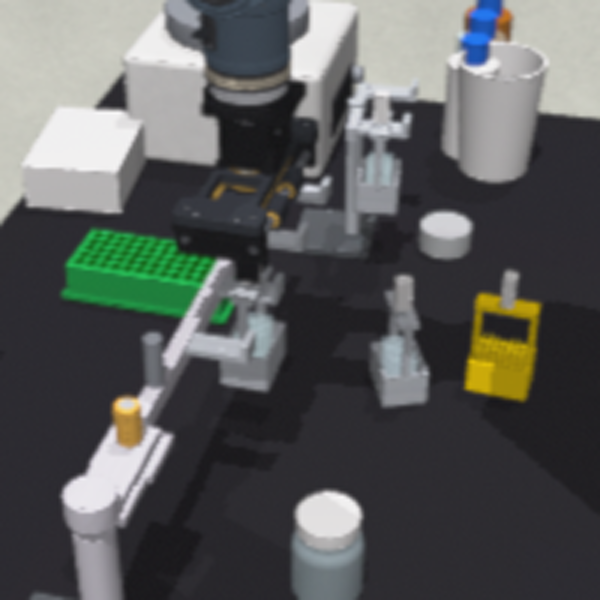

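The basket is at hook 2, with hook 1 empty in front of it. I'll set it down the last 3 mm and release.

Request:
jog_arm(motion=[0,0,0.05,0,0,0,1,0,0,0.03,0,0,0,1,0,0,0,0,0,0,1,0,0,0,0,0,0,0.5,0,0,0,0,0,0,0.3,0,0,0,0,0,0,0.2,0,0,0,0,0,0,0.2,0,0,0,0,0,0,0.2,0,0,-0.5,0,0,0,0.2,0,0,-0.9,0,0,0,0.2,0,0,0,0,0,0,0.2])

```text
time: 24.22
position: [0.544, 0.0209, 0.2577]
tool_rot: [0.015, 1.0, -0.001, 0.004]
ft_force: [0.0, 0.2, 0.2]
grip_width: 0.035
grip_force: 0.0
```

```bash
python3 -c "
from h import *
plan(.4214,-.0912,.255,115,8,.05)"
```

```text
now [0.544  0.0209 0.2577] yaw 88.32 t 24.2 w 0.035 q6 -98->-137 f [0.  0.2 0.2] target [ 0.467 -0.07   0.255]
 level [-0.025  0.113  0.   ]
  8 rows [ 0.29  -0.24   0.008  0.     0.    -0.834]
```

Request:
jog_arm(motion=[0.29,-0.24,-0.05,0,0.11,-0.83,0,0.29,-0.24,0,0,0,-0.83,0,0.29,-0.24,0,0,0,-0.83,0,0.29,-0.24,0,0,0,-0.83,0,0.29,-0.24,0.02,0,0,-0.83,0,0.29,-0.24,0.02,0,0,-0.83,0,0.29,-0.24,0.02,0,0,-0.83,0,0.29,-0.24,0.02,0,0,-0.83,0,0,0,0,0,0,0,0,0,0,0,0,0,0,0])

```text
time: 25.48
position: [0.4645, -0.0694, 0.2539]
tool_rot: [-0.215, 0.977, 0.001, -0.003]
ft_force: [-1.7, -0.8, 1.0]
grip_width: 0.0433
grip_force: 0.0
```

```bash
python3 -c "
from h import *
o=plan(.4214,-.0912,.114,115)
snap('wrist','w8.png',(160,40,560,280),2);print(proj('wrist',np.array([.4214,-.0912,.132]),o),proj('wrist',np.array([*HK[2],.216]),o))
"
```

```text
now [ 0.4645 -0.0694  0.2539] yaw 114.81 t 25.5 w 0.043 q6 -137->-142 f [-1.7 -0.8  1. ] target [ 0.421 -0.091  0.114]
 level [ 0.038 -0.091 -0.   ]
  turn z -0.046 then shift [ 1.207 -0.039  3.498]
[314.2441216  145.22305869] [378.15862362 353.67549929]
```

View pics/w8.png

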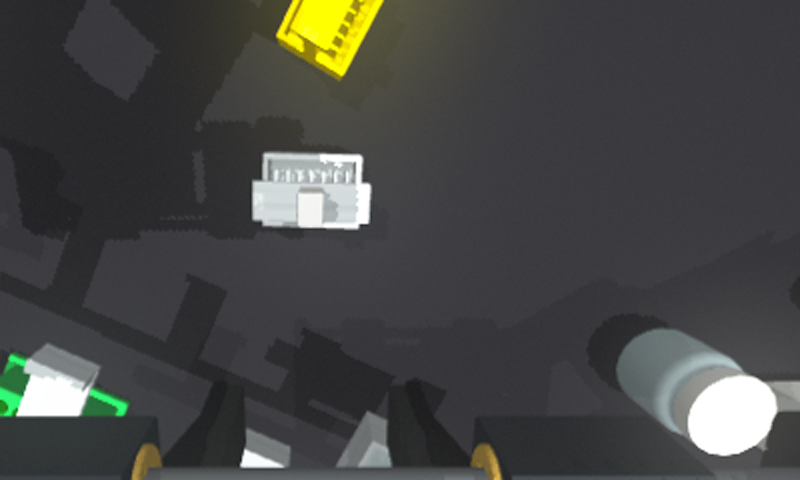

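Basket 2's tab is at (315.5,144), about 1 mm from the prediction and square to the jaws.

Request:
jog_arm(motion=[0.62,-0.01,0,0.04,-0.09,0,0,0.61,0,0,0,0,0,0,0,0,0.9,0,0,0,0,0,0,0.9,0,0,0,0,0,0,0.9,0,0,0,0,0,0,0.76,0,0,0,0,0,0,0,0,0,0,0])

```text
time: 26.4
position: [0.4191, -0.0899, 0.1145]
tool_rot: [-0.216, 0.976, 0.001, -0.002]
ft_force: [-0.3, -0.8, 0.4]
grip_width: 0.0434
grip_force: 0.0
```

```bash
python3 -c "
from h import *
plan(.4204,-.0912,.1155,115)"
```

```text
now [ 0.4191 -0.0899  0.1145] yaw 114.89 t 26.4 w 0.043 q6 -142->-142 f [-0.3 -0.8  0.4] target [ 0.42  -0.091  0.116]
 level [ 0.045 -0.042 -0.   ]
  turn z -0.027 then shift [-0.015 -0.044 -0.025]
```

Request:
jog_arm(motion=[0,0,0,0,0,0,1,0,0,0,0,0,0,1,0,0,0,0,0,0,1,0,0,0,0,0,0,1,0,0,0,0,0,0,1,0,0,0,0,0,0,1,0,0,-0.5,0,0,0,1,0,0,-0.7,0,0,0,1,0,0,-0.7,0,0,0,1,0,0,-0.75,0,0,0,1,0,0,0,0,0,0,1,0,0,0,0,0,0,1])

```text
time: 27.9
position: [0.4191, -0.0903, 0.2211]
tool_rot: [-0.215, 0.977, 0.0, -0.001]
ft_force: [0.1, 0.2, -1.8]
grip_width: 0.0119
grip_force: 24.8
```

```bash
python3 -c "
from h import *
X=HK[3]+.08*np.array([-.9996,.0296]);plan(*X,.222,88.3,9)"
```

```text
now [ 0.4191 -0.0903  0.2211] yaw 114.87 t 27.9 w 0.012 q6 -142->-110 f [ 0.1  0.2 -1.8] target [ 0.459 -0.066  0.222]
 level [ 0.015 -0.018 -0.   ]
  9 rows [-0.125  0.04  -0.002  0.     0.     0.738]
```

Request:
jog_arm(motion=[-0.12,0.04,0,0,0,0.74,1,-0.12,0.04,0,0,0,0.74,1,-0.12,0.04,0,0,0,0.74,1,-0.12,0.04,0,0,0,0.74,1,-0.12,0.04,0,0,0,0.74,1,-0.12,0.04,0,0,0,0.74,1,-0.12,0.04,0,0,0,0.74,1,-0.12,0.04,0,0,0,0.74,1,-0.12,0.04,0,0,0,0.74,1,0,0,0,0,0,0,1,0,0,0,0,0,0,1])

```text
time: 29.28
position: [0.4578, -0.067, 0.2211]
tool_rot: [0.015, 1.0, 0.0, -0.001]
ft_force: [-0.2, -0.0, -0.7]
grip_width: 0.0119
grip_force: 24.8
```

```bash
python3 -c "
from h import *
plan(*HK[3],.222,88.3)"
```

```text
now [ 0.4578 -0.067   0.2211] yaw 88.28 t 29.3 w 0.012 q6 -110->-107 f [-0.2 -0.  -0.7] target [ 0.539 -0.069  0.222]
 level [ 0.001 -0.027 -0.   ]
  turn z -0.006 then shift [-2.036  0.019 -0.023]
```

Request:
jog_arm(motion=[-0.3,0.02,0,0,0,0,1,-0.5,0,0,0,0,0,1,-0.5,0,0,0,0,0,1,-0.45,0,0,0,0,0,1,-0.28,0,0,0,0,0,1,0,0,0,0,0,0,1,0,0,0.2,0,0,0,1,0,0,0.2,0,0,0,1,0,0,0.1,0,0,0,1,0,0,0.06,0,0,0,1,0,0,0,0,0,0,1,0,0,0,0,0,0,1])

```text
time: 30.78
position: [0.5405, -0.069, 0.2005]
tool_rot: [0.015, 1.0, -0.001, 0.001]
ft_force: [-0.5, 0.9, 4.2]
grip_width: 0.0117
grip_force: 24.8
```

```bash
python3 -c "
from h import *
plan(*HK[3],.1985,88.3)"
```

```text
now [ 0.5405 -0.069   0.2005] yaw 88.23 t 30.8 w 0.012 q6 -107->-107 f [-0.5  0.9  4.2] target [ 0.539 -0.069  0.198]
 level [-0.015  0.038  0.   ]
  turn z -0.018 then shift [0.032 0.009 0.049]
```

Request:
jog_arm(motion=[0,0,0,0,0,0,0.5,0,0,0,0,0,0,0.3,0,0,0,0,0,0,0.2,0,0,0,0,0,0,0.2,0,0,0,0,0,0,0.2,0,0,-0.5,0,0,0,0.2,0,0,-0.9,0,0,0,0.2,0,0,-0.9,0,0,0,0,0,0,-0.9,0,0,0,0,0,0,0,0,0,0,0])

```text
time: 32.02
position: [0.5415, -0.0694, 0.3309]
tool_rot: [0.015, 1.0, -0.002, 0.004]
ft_force: [-0.1, -0.7, -0.0]
grip_width: 0.043
grip_force: 0.0
```

```bash
python3 -c "
from h import *
plan(.4867,-.3115,.335,92.6,7,.05)"
```

```text
now [ 0.5415 -0.0694  0.3309] yaw 88.24 t 32.0 w 0.043 q6 -107->-133 f [-0.1 -0.7 -0. ] target [ 0.537 -0.309  0.335]
 level [-0.043  0.111  0.   ]
  7 rows [ 0.019 -0.857 -0.015  0.     0.    -0.156]
```

Request:
jog_arm(motion=[0.02,-0.86,-0.02,0,0.11,-0.16,0,0.02,-0.86,-0.02,0,0,-0.16,0,0.02,-0.86,-0.02,0,0,-0.16,0,0.02,-0.86,-0.02,0,0,-0.16,0,0.02,-0.86,-0.02,0,0,-0.16,0,0.02,-0.86,-0.02,0,0,-0.16,0,0.02,-0.86,-0.02,0,0,-0.16,0,0,0,0,0,0,0,0,0,0,0,0,0,0,0,0,0,0,0,0,0,0])

```text
time: 33.28
position: [0.5347, -0.3083, 0.333]
tool_rot: [-0.024, 1.0, 0.0, -0.004]
ft_force: [0.1, 0.0, 0.0]
grip_width: 0.0438
grip_force: 0.0
```

```bash
python3 -c "
from h import *
o=plan(.4867,-.3115,.2,92.6)
snap('wrist','w9.png',(160,40,480,280),2.5);print(proj('wrist',np.array([.4867,-.3115,.216]),o))
np.save('w9.npy',np.r_[o['position'],o['tool_rot']])
"
```

```text
now [ 0.5347 -0.3083  0.333 ] yaw 92.78 t 33.3 w 0.044 q6 -133->-136 f [0.1 0.  0. ] target [ 0.487 -0.312  0.2  ]
 level [ 0.013 -0.114 -0.   ]
  turn z 0.044 then shift [ 1.201 -0.026  3.326]
[315.52795089 146.8002457 ]
```

View pics/w9.png

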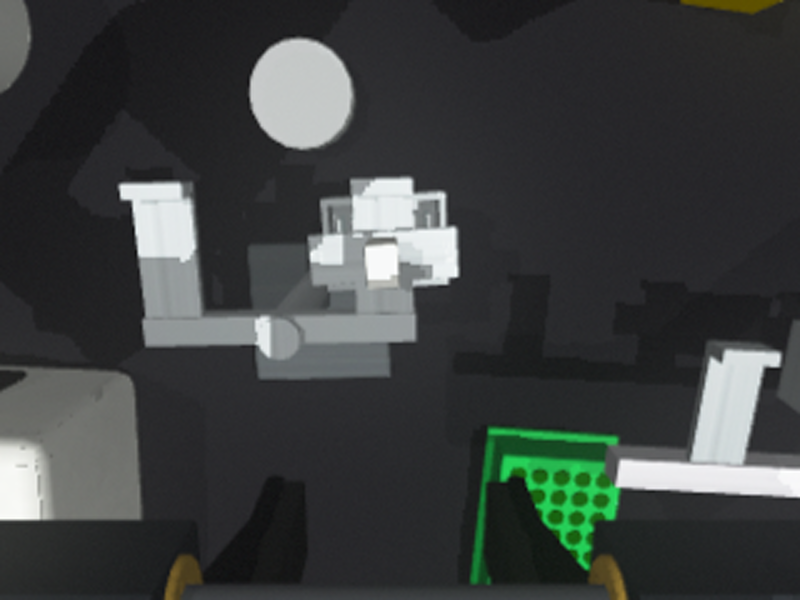

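The hanging basket's tab is at (312,145), about 3 mm off the prediction. Its crossbar is turned about 3° from the jaws, so I'll turn slightly and descend.

Request:
jog_arm(motion=[0,0,0,0.01,-0.11,-0.6,0,0.62,-0.07,0,0,0,0,0,0.62,-0.07,0,0,0,0,0,0,0,0.8,0,0,0,0,0,0,0.8,0,0,0,0,0,0,0.8,0,0,0,0,0,0,0,0,0,0,0,0,0,0,0,0,0,0])

```text
time: 34.33
position: [0.4868, -0.3198, 0.2387]
tool_rot: [-0.045, 0.999, -0.001, 0.001]
ft_force: [-1.2, 0.1, -0.2]
grip_width: 0.0431
grip_force: 0.0
```

```bash
python3 -c "
from h import *
w=np.load('w9.npy');o9=dict(position=w[:3],tool_rot=w[3:]);t=onz('wrist',(312.4,144.8),.216,o9);print(t)
o=plan(*t,.200,95)
"
```

```text
[ 0.48507372 -0.31438951]
now [ 0.4868 -0.3198  0.2387] yaw 95.16 t 34.3 w 0.043 q6 -139->-139 f [-1.2  0.1 -0.2] target [ 0.485 -0.314  0.2  ]
 level [-0.034  0.027 -0.   ]
  turn z 0.039 then shift [0.03  0.139 0.967]
```

Request:
jog_arm(motion=[0.03,0.13,0,-0.03,0.03,0,0,0,0,0.5,0,0,0,0,0,0,0.47,0,0,0,0,0,0,0,0,0,0,0,0,0,0,0,0,0,0,0,0,0,0,0,0,1,0,0,0,0,0,0,1,0,0,0,0,0,0,1,0,0,0,0,0,0,1,0,0,0,0,0,0,1,0,0,0,0,0,0,1])

```text
time: 35.7
position: [0.4843, -0.3147, 0.1988]
tool_rot: [-0.045, 0.999, 0.0, -0.001]
ft_force: [-0.6, -1.3, 1.8]
grip_width: 0.0119
grip_force: 25.0
```

```bash
python3 -c "
from h import *
o=plan(.485,-.3144,.220,92.6);print(o['grip_force'])
"
```

```text
now [ 0.4843 -0.3147  0.1988] yaw 95.12 t 35.7 w 0.012 q6 -139->-137 f [-0.6 -1.3  1.8] target [ 0.485 -0.314  0.22 ]
 level [ 0.013 -0.021 -0.   ]
  turn z 0.629 then shift [-0.018  0.008 -0.531]
24.987869993783534
```

Request:
jog_arm(motion=[0,0,-0.25,0,0,0,1,0,0,-0.26,0,0,0,1,0,0,0,0,0,0.6,1,0,0,0,0,0,0,1,0.3,0,0,0,0,0,1,0.5,0,0,0,0,0,1,0.5,0,0,0,0,0,1,0.5,0,0,0,0,0,1,0.3,0,0,0,0,0,1,0,0,0,0,0,0,1])

```text
time: 36.95
position: [0.3996, -0.3186, 0.2193]
tool_rot: [-0.023, 1.0, 0.001, -0.001]
ft_force: [-0.8, 0.0, -2.2]
grip_width: 0.0121
grip_force: 25.0
```

```bash
python3 -c "
from h import *
X=HK[4]+.08*np.array([-.9996,.0296]);plan(*X,.221,88.3,5)"
```

```text
now [ 0.3996 -0.3186  0.2193] yaw 92.64 t 37.0 w 0.012 q6 -144->-120 f [-0.8  0.  -2.2] target [ 0.457 -0.156  0.221]
 level [ 0.02  -0.022  0.   ]
  5 rows [-0.298  0.808 -0.008  0.     0.     0.217]
```

Request:
jog_arm(motion=[-0.3,0.8,-0.02,0,0,0.22,1,-0.3,0.8,-0.02,0,0,0.22,1,-0.3,0.8,-0.02,0,0,0.22,1,-0.3,0.8,0,0,0,0.22,1,-0.3,0.8,0,0,0,0.22,1,0,0,0,0,0,0,1,0,0,0,0,0,0,1,0,0,0,0,0,0,1])

```text
time: 37.95
position: [0.4578, -0.1586, 0.2217]
tool_rot: [0.015, 1.0, 0.0, -0.001]
ft_force: [0.4, -0.2, -1.9]
grip_width: 0.0116
grip_force: 25.0
```

```bash
python3 -c "
from h import *
plan(*HK[4],.221,88.3)"
```

```text
now [ 0.4578 -0.1586  0.2217] yaw 88.26 t 38.0 w 0.012 q6 -121->-116 f [ 0.4 -0.2 -1.9] target [ 0.537 -0.159  0.221]
 level [ 0.008 -0.019 -0.   ]
  turn z -0.01 then shift [-1.968  0.058  0.018]
```

```bash
python3 -c "
from h import *
w=np.load('w9.npy');o=dict(position=w[:3],tool_rot=w[3:]);print(HK[4],'mid',onz('wrist',(160+731/2.5,40+410/2.5),.176,o),'tip top mid',onz('wrist',(160+745/2.5,40+356/2.5),.188,o))
e=np.array([-.9996,.0296]);print('pred tip',HK[4]+.028*e)
b=onz('wrist',(160+612/2.5,40+470/2.5),.178,o);print('bar end',b,'pred',np.array([.5846,.3152])+.52*np.array([-.0296,-.9996]))
"
```

```text
[ 0.5365536 -0.1586036] mid [ 0.54733289 -0.15740843] tip top mid [ 0.51990225 -0.16184309]
pred tip [ 0.5085648 -0.1577748]
bar end [ 0.57753196 -0.20690435] pred [ 0.569208 -0.204592]
```

The wrist picture shows the arm has turned +0.02 rad within its play, so hook 4 is at about (0.547,-0.158). I'll aim there.

Request:
jog_arm(motion=[-0.3,0.03,0,0,0,-0.25,1,-0.5,0.03,0,0,0,0,1,-0.5,0,0,0,0,0,1,-0.5,0,0,0,0,0,1,-0.42,0,0,0,0,0,1,0,0,0,0,0,0,1,0,0,0.2,0,0,0,1,0,0,0.2,0,0,0,1,0,0,0.1,0,0,0,1,0,0,0,0,0,0,1,0,0,0,0,0,0,1])

```text
time: 39.33
position: [0.5466, -0.1565, 0.2017]
tool_rot: [0.006, 1.0, 0.0, -0.001]
ft_force: [-0.5, 0.9, -1.2]
grip_width: 0.0122
grip_force: 25.0
```

```bash
python3 -c "
from h import *
plan(.547,-.158,.1995,89.3)"
```

```text
now [ 0.5466 -0.1565  0.2017] yaw 89.31 t 39.3 w 0.012 q6 -117->-117 f [-0.5  0.9 -1.2] target [ 0.547 -0.158  0.2  ]
 level [ 0.013 -0.018 -0.   ]
  turn z 0.003 then shift [-0.011 -0.036  0.056]
```

Request:
jog_arm(motion=[0,0,0.05,0,0,0,1,0,0,0.04,0,0,0,1,0,0,0,0,0,0,1,0,0,0,0,0,0,1])

```text
time: 39.83
position: [0.5472, -0.1566, 0.1987]
tool_rot: [0.006, 1.0, 0.0, 0.0]
ft_force: [1.6, 1.1, 4.7]
grip_width: 0.0113
grip_force: 25.0
```

Resting on the hook (4.7 N upward). I'll release, lift and back away.

Request:
jog_arm(motion=[0,0,0,0,0,0,0.5,0,0,0,0,0,0,0.3,0,0,0,0,0,0,0.2,0,0,0,0,0,0,0.2,0,0,0,0,0,0,0.2,0,0,-0.5,0,0,0,0.2,0,0,-0.9,0,0,0,0.2,0,0,-0.9,0,0,0,0,0,0,-0.9,0,0,0,0,0.8,0,-0.5,0,0,0,0,0.8,0,0,0,0,0,0,0.8,0,0,0,0,0,0])

```text
time: 41.32
position: [0.4498, -0.1554, 0.3465]
tool_rot: [0.006, 1.0, 0.0, -0.001]
ft_force: [-0.1, 0.4, 0.2]
grip_width: 0.0435
grip_force: 0.0
```

Request:
jog_arm(motion=[0.5,-1,0,0,0,0,0,0.5,-1,0,0,0,0,0,0.5,-1,0,0,0,0,0,0.3,-1,0,0,0,0,0,0,-1,0,0,0,0,0,0,-1,0,0,0,0,0,0,-1,0,0,0,0,0,0,-1,0,0,0,0,0,0,0,0,0,0,0,0,0,0,0,0,0,0])

```text
invalid input
```

Request:
jog_arm(motion=[0,0,0,0,0,0,0,0,0,0,0,0,0,0,0,0,0,0,0,0,0,0,0,0,0,0,0,0,0,0,0,0,0,0,0,0,0,0,0,0,0,0,0,0,0,0,0,0,0,0,0,0,0,0,0,0,0,0,0,0,0,0,0,0,0,0,0,0,0,0,0,0,0,0,0,0,0,0,0,0,0,0,0,0])

```text
time: 42.82
position: [0.4507, -0.1555, 0.3461]
tool_rot: [0.006, 1.0, 0.001, -0.001]
ft_force: [0.1, 0.1, -0.3]
grip_width: 0.0435
grip_force: 0.0
```

```bash
python3 -c "
from h import *
o=robot.get_obs();print(o['position'],o['time'])
A=robot.camera('top');t0=cv2.imread('pics/top0.png')
for k in(2,3,4): print(k,'pred tab top px',proj('top',np.array([*(HK[k]+(.02*(.205+.09*(k-1))*np.array([1,0]))),.216])))
H=np.array([.5846,.3152]);print('screw px',proj('top',np.array([.5822,.2356,.204])))
hsv=cv2.cvtColor(A,cv2.COLOR_BGR2HSV)
m=cv2.inRange(hsv,(15,120,90),(32,255,255));n,l,s,c=cv2.connectedComponentsWithStats(m);print('brass/yellow',[(np.round(c[i],1).tolist(),int(s[i,4])) for i in range(1,n) if s[i,4]>8])
d=cv2.absdiff(A,t0).max(2)>60
n,l,s,c=cv2.connectedComponentsWithStats(d.astype(np.uint8));print('changed',[s[i].tolist() for i in range(1,n) if s[i,4]>25])
g=cv2.cvtColor(A,cv2.COLOR_BGR2GRAY)[165:225:2,225:385:2]
for r in g: print(''.join(' .:-=+*#%@'[min(9,v//26)] for v in r))
np.save('A.npy',A)
"
```

```text
[ 0.4507301  -0.15549995  0.34609614] 42.825
2 pred tab top px [292.3966464  180.86579975]
3 pred tab top px [332.84291059 180.20176245]
4 pred tab top px [373.17279556 179.53963584]
screw px [197.06693328 169.16899659]
brass/yellow [([144.9, 113.2], 2018), ([6.7, 157.0], 303), ([199.5, 170.4], 40), ([5.0, 207.0], 423), ([622.8, 221.2], 14), ([618.0, 236.5], 53), ([184.5, 277.8], 86), ([2.2, 308.3], 22), ([1.4, 321.1], 39), ([6.4, 361.1], 411), ([41.5, 345.9], 174)]
changed [[224, 87, 158, 77, 2256], [169, 141, 57, 40, 735], [315, 148, 151, 174, 6874], [381, 160, 54, 67, 1842], [228, 165, 147, 37, 2569], [388, 216, 13, 8, 27], [282, 225, 28, 25, 455], [176, 240, 15, 9, 88], [442, 300, 198, 100, 8395], [362, 317, 13, 4, 29], [566, 316, 21, 6, 48], [323, 322, 38, 4, 76], [520, 323, 34, 6, 83], [552, 322, 24, 9, 118], [257, 329, 31, 41, 453], [378, 330, 66, 49, 1767], [633, 348, 7, 9, 44], [292, 350, 10, 12, 55], [298, 352, 32, 11, 203], [329, 354, 35, 14, 195], [413, 377, 12, 14, 57], [439, 382, 29, 18, 146], [465, 384, 15, 12, 39], [323, 386, 10, 13, 52], [348, 389, 11, 11, 80], [486,
[... 1748 characters left out ...]
.......   .................:::::.::..:-=--=--.....::
.......................................................::::::::..-==-==-:..:...:
........... ...........................................::::::::.:=--==-::. .....
.......................................................:::::::::-==-=--:.. .:...
.......................................................::::::::--===--:...  ::..
.......................................................::::::::---==--:.... .:..
.......................................................:::::::-==--=-:.::..  .:.
.......... ............................................:=:::::-=-----:::....  .:
.......................................................::::::-=-----::.:..:..  .
```

Request:
jog_arm(motion=[0,-1,0,0,0,0,0,0,-1,0,0,0,0,0,0,-1,0,0,0,0,0,0,-1,0,0,0,0,0,0,-1,0,0,0,0,0,0,-1,0,0,0,0,0,0,-1,0,0,0,0,0,0,0,0,0,0,0,0])

```text
time: 43.88
position: [0.4469, -0.4384, 0.3449]
tool_rot: [0.008, 1.0, 0.0, -0.001]
ft_force: [0.2, 0.6, -0.7]
grip_width: 0.0434
grip_force: 0.0
```

```bash
python3 -c "
from h import *
o=robot.get_obs();print(o['position'],o['time'])
A=robot.camera('top')
g=cv2.cvtColor(A,cv2.COLOR_BGR2GRAY)[164:208,262:402]
for r in g: print(''.join(' .:-=+*#%@'[min(9,v//26)] for v in r))
"
```

```text
[ 0.4468913  -0.4383911   0.34493911] 43.875
................................................................................................:-=+========++++++++++++======+++=-:........
............................................::::::::::::---------------================-=-=======++***++++***###########%%%%%%%%*+-:........
----------================-=================++++++++++*###############%@@@@@@@@@@@@@@@@@@@@@@@@@@@@@@@@@@@@@@@@@@@@@@@@@@@@@@@@@*:..........
######%%@@@@@@@@@@@@@@@@@@@@@@@@@@@@@@@@@@@@@@@@@@@@@@@@@@@@@@@@@@@@@@@@@@@@@@@@@@@@@@@@@@@@@@@@@@@@@@@@@@@@@@@@@@@@@@@@@@@@@@@@*:..........
@@@@@@@@@@@@@@@@@@@@@@@@@@@@@@@@@@@@@@@@@@@@@@@@@@@@@@@@@@@@@@@@@@@@@@@@@@@@@@@@@@@@@@@@@@@@@@@@@@@@@@@@@@@@@@@@@@@@@@@@@@@@@@@@*:..........
@@@@@@@@@@@@@@@@@@@@@@@@@@@@@@@@@@@@@@@@@@@@@@@@@@@@@@@@@@@@@@@@@@@@@@@@@@@@@@@@@@@@@@@@@@@@@@@@@@@@@@@@@@@@@@@@@@@@@@@@@@@@@@@@*:..........
@@@@@@@@@@@@@@@@@@@@@@@@@@@@@@@@@@@@@@@@@@@@@@@@@@@@@@@@@@@@@@@@@@@@@@@@@@@@@@@@@@@@@@@@@@@@@@@@@@@@@@@@@@@@@@@@@@@@@@@@@@@@@@@%*:..........
@@@@@@@@@@@@@@@@@@@@@@@@@@@@@@@@@@@@@@@@@@@@@@@@@@@@@@@@@@@@@@@@@@@@
[... 4448 characters left out ...]
......................  ............ .  ..... ....... .. ................... ...  .      . . ...................... .         .... .....
....................   ..  ...... . ........ .. ........ .............................. ...  . . ........................ .   .   ..........
.................... .. . . ...... .  . .   ............ ... ...............................................................................
..........................   .....  .. .....................................................................................................
.................................. ... .....................................................................................................
```

All three baskets hang, but the one on hook 2 now sits turned about 20° and shifted about 10 mm along the blade. There is time, so I'll look from above and re-centre it.

```bash
python3 -c "
from h import *
for k in((287,182.5),(331,181),(370.5,178.5)): print(onz('top',k,.216))
t=onz('top',(287,182.5),.216)
plan(*t,.335,108,14,.05)"
```

```text
[0.54441395 0.0333708 ]
[ 0.54522361 -0.06448125]
[ 0.54856109 -0.15273774]
now [ 0.447  -0.4364  0.345 ] yaw 89.21 t 43.9 w 0.044 q6 -144->-114 f [-0.7  0.1 -0. ] target [0.592 0.049 0.335]
 level [ 0.033 -0.033 -0.   ]
  14 rows [-0.378  0.826  0.018  0.     0.    -0.336]
```

Request:
jog_arm(motion=[-0.38,0.83,0,0,0,-0.34,0,-0.38,0.83,0,0,0,-0.34,0,-0.38,0.83,0,0,0,-0.34,0,-0.38,0.83,0,0,0,-0.34,0,-0.38,0.83,0,0,0,-0.34,0,-0.38,0.83,0,0,0,-0.34,0,-0.38,0.83,0,0,0,-0.34,0,-0.38,0.83,0,0,0,-0.34,0,-0.38,0.83,0,0,0,-0.34,0,-0.38,0.83,0,0,0,-0.34,0,-0.38,0.83,0,0,0,-0.34,0,-0.38,0.83,0,0,0,-0.34,0])

```text
time: 45.42
position: [0.5802, -0.0172, 0.3463]
tool_rot: [-0.137, 0.991, 0.001, -0.001]
ft_force: [0.9, 0.1, 0.4]
grip_width: 0.0438
grip_force: 0.0
```

Request:
jog_arm(motion=[-0.38,0.83,0,0,0,-0.34,0,-0.38,0.83,0.15,0,0,-0.34,0,0,0,0,0,0,0,0,0,0,0,0,0,0,0,0,0,0,0,0,0,0])

```text
time: 46.05
position: [0.5912, 0.0519, 0.3404]
tool_rot: [-0.159, 0.987, 0.001, -0.001]
ft_force: [-0.2, -0.1, -0.7]
grip_width: 0.0436
grip_force: 0.0
```

```bash
python3 -c "
from h import *
o=plan(.5444,.0334,.335,108,0,.05)
A=robot.camera('wrist');np.save('w10.npy',np.r_[o['position'],o['tool_rot']])
print(proj('wrist',np.array([.5444,.0334,.216]),o))
g=cv2.cvtColor(A,cv2.COLOR_BGR2GRAY)[100:184,250:385]
for i,r in enumerate(g[::2]): print('%3d '%(100+2*i)+''.join(' .:-=+*#%@'[min(9,v//26)] for v in r))
"
```

```text
now [0.5912 0.0519 0.3404] yaw 108.30 t 46.0 w 0.044 q6 -114->-114 f [-0.2 -0.1 -0.7] target [0.592 0.049 0.335]
 level [ 0.018 -0.016  0.   ]
  turn z 0.075 then shift [ 0.006 -0.078  0.134]
[313.26504354 142.23511497]
100 =+==*##+=+##*=----.....................................................................................................................
102 =*+======*##=----:.....................................................................................................................
104 +*+=====+##*=----......................................................................................................................
106 ++======*##=----:...............................--.....................................................................................
108 +======+#%*=---:...............................=%%%%*+-:...............................................................................
110 =-------*#=--::.........................:-===--#%%%%%%%@%*+=-..........................................................................
112 ::---------:::......................
[... 4299 characters left out ...]

174 ..........................................:--+++**********************************+**+==-==---::::::::::::::::::::+@@@@@@@@@@@@@@@@@@@@
176 ................................................::-+++*****************************@@@@@%**+=====---:::::::::::::-%@@@@@@@@@@@@@@@@@@@@
178 .......................................................:-+++**********************@@@@@@@@@@@@%**+=====---::::::-%@@@@@@@@@@@@@@@@@@@@@
180 .............................................................:-+++*****************#@@@@@@@@@@@@@@@@%**+=====---%@@@@@@@@@@@@@@@@@@@@@@
182 ...................................................................:-+++**********#@@@@@@@@@@@@@@@@@@@@@@@%#*+-+@@@@@@@@@@@@@@@@@@@@@@#
```

From the wrist, the hook-2 basket is turned about 12° from the arm, with its tab at (313,139). It sits roughly 12 mm along, so an upright is at the blade's edge. I'll re-grip it.

```bash
python3 -c "
from h import *
w=np.load('w10.npy');o=dict(position=w[:3],tool_rot=w[3:]);t=onz('wrist',(313,139),.216,o)
b=[onz('wrist',p,.176,o) for p in((284,153),(307,157),(299,108))];print('tab',t,'blade',b)
plan(*t,.2,102.3)"
```

```text
tab [0.54165826 0.03225231] blade [array([0.56976233, 0.00800026]), array([0.56614655, 0.03278583]), array([0.52048974, 0.00966004])]
now [0.5913 0.0518 0.3403] yaw 108.28 t 46.1 w 0.044 q6 -114->-111 f [ 0.8 -0.1  0.3] target [0.542 0.032 0.2  ]
 level [ 0.019 -0.015  0.   ]
  turn z 1.496 then shift [ 1.317 -0.212  3.509]
```

Request:
jog_arm(motion=[0,0,0,0.02,-0.02,0.75,0,0,0,0,0,0,0.75,0,0.66,-0.11,0,0,0,0,0,0.66,-0.1,0,0,0,0,0,0,0,0.9,0,0,0,0,0,0,0.9,0,0,0,0,0,0,0.7,0,0,0,0,0,0,0,0,0,0,0,0,0,0,0,0,0,0])

```text
time: 47.22
position: [0.5425, 0.0325, 0.2412]
tool_rot: [-0.107, 0.994, -0.0, 0.001]
ft_force: [0.4, 0.3, -0.0]
grip_width: 0.0436
grip_force: 0.0
```

```bash
python3 -c "
from h import *
plan(.5417,.0323,.2,102.3)"
```

```text
now [0.5425 0.0325 0.2412] yaw 102.31 t 47.2 w 0.044 q6 -111->-111 f [ 0.4  0.3 -0. ] target [0.542 0.032 0.2  ]
 level [-0.008  0.028 -0.   ]
  turn z 0.002 then shift [ 0.022 -0.     1.03 ]
```

Request:
jog_arm(motion=[0.02,0,0.5,0,0.03,0,0,0,0,0.5,0,0,0,0,0,0,0.03,0,0,0,0,0,0,0,0,0,0,0,0,0,0,0,0,0,1,0,0,0,0,0,0,1,0,0,0,0,0,0,1,0,0,0,0,0,0,1,0,0,0,0,0,0,1,0,0,0,0,0,0,1,0,0,-0.2,0,0,0,1,0,0,0,0,0,0,1])

```text
time: 48.72
position: [0.5407, 0.0321, 0.2068]
tool_rot: [-0.108, 0.994, -0.001, -0.001]
ft_force: [-0.3, -5.6, -0.3]
grip_width: 0.0122
grip_force: 24.9
```

```bash
python3 -c "
from h import *
plan(.5475,.0208,.2,89.3)"
```

```text
now [0.5407 0.0321 0.2068] yaw 102.36 t 48.7 w 0.012 q6 -111->-99 f [-0.3 -5.6 -0.3] target [0.548 0.021 0.2  ]
 level [-0.016 -0.04  -0.   ]
  turn z 3.265 then shift [-0.174 -0.281  0.171]
```

Request:
jog_arm(motion=[0,-0.14,0,0,0,0,1,0,-0.14,0,0,0,0,1,0,0,0,0,0,0.8,1,0,0,0,0,0,0.8,1,0,0,0,0,0,0.8,1,0,0,0,0,0,0.8,1,0,0,0,0,0,0,1,0,0,0,0,0,0,1])

```text
time: 49.72
position: [0.5432, 0.0222, 0.2067]
tool_rot: [0.004, 1.0, 0.0, -0.001]
ft_force: [0.5, -0.1, -1.2]
grip_width: 0.0121
grip_force: 24.9
```

```bash
python3 -c "
from h import *
plan(.5475,.0208,.2,89.3)"
```

```text
now [0.5432 0.0222 0.2067] yaw 89.60 t 49.7 w 0.012 q6 -99->-99 f [ 0.5 -0.1 -1.2] target [0.548 0.021 0.2  ]
 level [ 0.003 -0.032 -0.   ]
  turn z 0.074 then shift [-0.108 -0.033  0.168]
```

Request:
jog_arm(motion=[-0.1,-0.03,0,0,0,0,1,0,0,0.1,0,0,0,1,0,0,0.06,0,0,0,1,0,0,0.04,0,0,0,1,0,0,0,0,0,0,1,0,0,0,0,0,0,1])

```text
time: 50.48
position: [0.5477, 0.0207, 0.1993]
tool_rot: [0.004, 1.0, -0.0, -0.0]
ft_force: [0.5, 0.1, 2.0]
grip_width: 0.012
grip_force: 24.9
```

Request:
jog_arm(motion=[0,0,0,0,0,0,0.6,0,0,0,0,0,0,0.5,0,0,0,0,0,0,0.4,0,0,0,0,0,0,0.3,0,0,0,0,0,0,0.2,0,0,0,0,0,0,0.2,0,0,-0.3,0,0,0,0.2,0,0,-0.6,0,0,0,0.2,0,0,-0.9,0,0,0,0.2,0,0,-0.9,0,0,0,0.2,0,0,-0.9,0,0,0,0.2,0,0,0,0,0,0,0.2])

```text
time: 51.98
position: [0.5494, 0.0206, 0.3471]
tool_rot: [0.004, 1.0, -0.001, 0.003]
ft_force: [0.1, -0.3, 0.2]
grip_width: 0.0347
grip_force: 0.0
```

Request:
jog_arm(motion=[-0.7,-0.3,0,0,0,0,0,-0.6,0,0,0,0,0,0,0,0,0,0,0,0,0,0,0,0,0,0,0,0])

```text
time: 52.48
position: [0.5982, 0.0086, 0.3419]
tool_rot: [0.004, 1.0, 0.0, -0.002]
ft_force: [-0.4, -0.3, -0.0]
grip_width: 0.0439
grip_force: 0.0
```

```bash
python3 -c "
from h import *
o=plan(.5475,.0208,.335,89.3,0,.05)
A=robot.camera('wrist')
print([proj('wrist',np.array([.5475+d,y,.216]),o).round(1).tolist() for d,y in((0,.0208),(-.001,-.069),(-.0005,-.1575))])
g=cv2.cvtColor(A,cv2.COLOR_BGR2GRAY)[100:184,190:370]
for i,r in enumerate(g[::2]): print('%3d '%(100+2*i)+''.join(' .:-=+*#%@'[min(9,v//26)] for v in r))
"
```

```text
now [0.5982 0.0086 0.3419] yaw 89.57 t 52.5 w 0.044 q6 -99->-98 f [-0.4 -0.3 -0. ] target [0.597 0.02  0.335]
 level [ 0.002 -0.068  0.   ]
  turn z 0.066 then shift [0.022 0.289 0.173]
[[329.3, 142.3], [233.2, 142.0], [138.7, 143.4]]
100 ...................................................................................................................................:::....:..:.::....:..:.:.:.:..:....:.:.........:.
102 .........................................................................................................................:..:...::....::...:::::..::::...:..:.:.::...::::....::...:.
104 ....................................................................................................................:.........:..:::::.:.::::::::::::::::::::::::.::.:::::.:::..:...
106 .........................................................................................................:..:.....:....:...::::.::::.::::::.::::::.:::::::::::::::::.:::::::::::.:::
108 ...........................................................................................................:....::..::.:.
[... 6204 characters left out ...]
:.::..........:............::.........................................................:::...:.::.:.::::::::::::::::::::::::::::::::::::::::::::::
178 ::::::::::::::::::::::::::::::::--::.............:...................:.............:.....::......::.::::.:::::::::::::::::::::::::::::::::::::::::::::::::::::::::::::::::::::::::::
180 ::::::::::::::::::::::::::::::::---::.....:....................................:.:.......:.........:...::.:.:.::::::::::::::::::::::::::::::::::::::::::::::::::::::::::::::::::::::
182 =========---------------::::::::===:............:..............................:..................:......::.:.::.::.:::::::::::::::::::::::::::::::::::::.::::.:::::::::::::::::::::
```

All three baskets now hang square and centred on hooks 2, 3 and 4. I'll back off upwards, wait for stillness, and check.

Request:
jog_arm(motion=[0,0,-0.8,0,0,0,0,0,-1,-0.6,0,0,0,0,0,-1,0,0,0,0,0,0,-1,0,0,0,0,0,0,-1,0,0,0,0,0,0,-1,0,0,0,0,0,0,-1,0,0,0,0,0,0,-1,0,0,0,0,0,0,-1,0,0,0,0,0,0,0,0,0,0,0,0])

```text
time: 53.78
position: [0.5958, -0.3141, 0.3981]
tool_rot: [0.006, 1.0, -0.0, -0.002]
ft_force: [-0.3, 0.8, 0.8]
grip_width: 0.044
grip_force: 0.0
```

Request:
jog_arm(motion=[0,0,0,0,0,0,0,0,0,0,0,0,0,0,0,0,0,0,0,0,0,0,0,0,0,0,0,0,0,0,0,0,0,0,0,0,0,0,0,0,0,0,0,0,0,0,0,0,0,0,0,0,0,0,0,0,0,0,0,0,0,0,0,0,0,0,0,0,0,0,0,0,0,0,0,0,0,0,0,0,0,0,0,0])

```text
time: 55.28
position: [0.597, -0.3116, 0.3989]
tool_rot: [0.004, 1.0, -0.0, -0.001]
ft_force: [-1.2, 0.3, -0.3]
grip_width: 0.0434
grip_force: 0.0
```

```bash
python3 -c "
from h import *
o=robot.get_obs();print(o['position'],o['time'])
np.save('S.npy',robot.camera('side'));A=robot.camera('top');np.save('T.npy',A)
g=cv2.cvtColor(A,cv2.COLOR_BGR2GRAY)[164:204,262:392]
for r in g[::2]: print(''.join(' .:-=+*#%@'[min(9,v//26)] for v in r))
t0=cv2.imread('pics/top0.png')
for n,(x0,y0,x1,y1) in dict(jar=(205,222,250,258),alike=(172,262,205,292),dish=(430,225,465,255),rack=(355,90,400,170),block=(165,228,205,262),yellow=(335,260,372,300)).items(): print(n,(cv2.absdiff(A,t0)[y0:y1,x0:x1].max(2)>60).mean().round(3))
"
```

```text
[ 0.59702861 -0.31157868  0.39885831] 55.275
.................................................................................................-======================-----==++=
------------=-======-======-==============------===+=++++++++***#############%@@@@@@@@@@@@@@%%%%%%%%%%%%%%%%%%%%%%%@@@@@@@@@@@@@*:
@@@@@@@@@@@@@@@@@@@@@@@@@@@@@@@@@@@@@@@@@@%%%%%%%%%%%%%%%%%%%%%%%%%%@@@@@@@@@@@@@@@@@@@@@@@@%%%%%%%%%%%%%%%%%%%%@@@@@@@@@@@@@@@@*:
@@@@@@@@@@@@@@@@@@@@@@@@@@@@@@@@@@@@@@@@@@%%%%%%%%%%%%%%%%%%%%%%%%%%%%@@@@@@@@@@@@@@@@@@@@%%%%%%%%%%%%%%%%%%%%%@@@@@@@@@@@@@@@@%*:
@@@@@@@@@@@@@@@@@@@@@@@%%##%%%%%%%%%###**+++==================---+*******##*+============---------------*#####%%%%*-:::::::::::...
::::........:.:..::......:+%%%%%%%%%#=..........................:+#########+-..........................:*##%%%%%%%*:..............
.........................:+%%%%%%%%%#=..........................:=#########+-................----------=*#*%@@%%%%#+====-:........
..................::-===-=+*%@@@@%%%%*======-...................:=###%%%%%#*-...............-*+*#########*+%@@@%#**#%%%%%+:.......
.......
[... 931 characters left out ...]
+====*############*+===-:.   . ... .+*=======*#########+===--:. .   . .:+++++++=+++==++++======-:.   .. . .. 
....................+*****=------::::------::..  .   . ..+**+**##**++***+====-----:.    .. ..:.:::.................... .  ..      
..................  ...::.....................     ..  ..:::-:-:-:::::::::::::::::...     ........  .  .. . .    ..   ..      . ..
..................      .   ..........            ..     .................................. ........... .. .....  ...  ...  .. . .
...................       .  .....       .  .... .  ..    . .........  . .. ... ....   . . ...   ........................ .   . ..
jar 0.185
alike 0.0
dish 0.904
rack 0.174
block 0.065
yellow 0.564
```

Request:
jog_arm(motion=[0,0,0,0,0,0,0,0,0,0,0,0,0,0,0,0,0,0,0,0,0,0,0,0,0,0,0,0,0,0,0,0,0,0,0,0,0,0,0,0,0,0,0,0,0,0,0,0,0,0,0,0,0,0,0,0,0,0,0,0,0,0,0,0,0,0,0,0,0,0,0,0,0,0,0,0,0,0,0,0,0,0,0,0])

```text
time: 56.88
position: [0.597, -0.3116, 0.3988]
tool_rot: [0.004, 1.0, -0.0, -0.001]
ft_force: [-0.1, -0.6, -0.7]
grip_width: 0.0437
grip_force: 0.0
```

```bash
python3 -c "
from h import *
for n,f,b in(('side','S.npy',(225,110,400,330)),('top','T.npy',(140,140,400,215))):
    d=cv2.absdiff(robot.camera(n),np.load(f))[b[1]:b[3],b[0]:b[2]].max(2);print(n,(d>40).sum(),d.max())
print(robot.get_obs()['time'])"
```

```text
side 0 7
top 0 17
56.975
```

```bash
python3 -c "
from h import *
for A in(cv2.imread('pics/top0.png'),np.load('T.npy')):
    g=cv2.cvtColor(A,cv2.COLOR_BGR2GRAY)[222:258,205:250]
    for r in g[::2]: print(''.join(' .:-=+*#%@'[min(9,v//26)] for v in r))
"
```

```text
.............................................
.............................................
.............................................
...............:-+#%@@@%#+=-:................
.............=%@@@@@@@@@@@@%+-::.       .....
...........:*%@@@@@@@@@@@@@@@%+-::..       ..
..........-%@@@@@@@@@@@@@@@@@@%+-::...       
.........:*@@@@@@@@@@@@@@@@@@@@#--::..       
.........:%@@@@@@@@@@@@@@@@@@@@#=-::...      
........ :%@@@@@@@@@@@@@@@@@@@@*--::...      
..........+%@@@@@@@@@@@@@@@@@@#=--:...       
...........+%@@@@@@@@@@@@@@@@#=--:::..       
............:*%@@@@@@@@@@@@%+=--::...        
..............:-*%@@@@@%#+=--:::... .       .
...................:------::::..     ........
.............................................
.............................................
.............................................
.............................................
.............................................
.............................................
................-+#%@@@%*+=-.................
....... .....=%@@@@@@@@@@@@#+-::..       ..::
...  ......:*@@@@@@@@@@@@@@@@#=-:...    .::-:
 ... .....-%@@@@@@@@@@@@@@@@@@#=-::....::--::
 ....... :*%@@@@@@@@@@@@@@@@@@@*--::..:---:--
.........:%@@@@@@@@@@@@@@@@@@@@#--:::---::---
.........:%@@@@@@@@@@@@@@@@@@@%*-::---:------
  ........+%@@@@@@@@@@@@@@@@@@#-:------------
.... ......=%@@@@@@@@@@@@@@@@#-:---:---------
............:*%@@@@@@@@@@@@#=:----------=----
 . ... .......:-*%@@@@@%*+-::--------=-=-=---
 . ................:----:::---------=========
........ ... .. ........::--------===========
............ ..........:--------=============
.....................:--------===============
```

The jar hasn't moved; only a robot link now covers that corner of the view. Handing in.

```bash
python3 -c "
from rig import robot
print(robot.hand_in())"
```

```text
the job is handed in; nothing more can be done
None
```

The job is handed in: the arm is lined up and locked by the thumbscrew, and all three baskets present hang still and centred on hooks 2, 3 and 4, though the robot blocked the top camera's last view of the dish and the yellow look-alike.

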